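# Turn the par-baked base on the griddle

### The job

The pizza base on the griddle is toasted underneath: take the turner from its tray and turn the base over, so that it lies flat and wholly on the cooking plate with its dimpled face down. Then lay the turner back in its tray, blade flat on the tray's floor. Touch the base only with the turner, never with the gripper, and leave the press and the steel cup where they stand.

Things in the scene. Friction and masses are not known exactly. Their poses are not given: they have to be found in the camera images.
- base: stiff, hard par-baked pizza base, loose on the plate: a disc 120 mm wide, 14 mm thick, about 90 g. Bevelled rim (faces 104 to 106 mm wide, widest part 6 to 8 mm up): a thin blade runs under it once it cannot slide away. Origin: centre of the toasted striped face, underneath at the start; z out of the pale dimpled face, up at the start. Friction 0.6: slips off a blade tilted over 30 degrees
- turner: cranked steel turner, 260 g, loose in the tray. Flat blade 110 long (x), 100 wide (y), 2 mm thick. Origin: centre of the blade's underside, x to its front edge, z up. From the middle of the back edge (x -53, z 1 mm) a neck, then a round black handle 22 mm thick, rise straight back at 30 degrees (direction -0.866, 0, 0.5), handle from 62 to 197 mm along it. It balances near the blade's back edge
- turner_grip (a point): point on the axis of the turner's handle, in the middle of its length, 130 mm along the neck and handle: 166 mm behind the turner's origin and 66 mm above the blade's underside; turns with the turner. Pushing with the blade turns the handle in a slack grip: hold it firmly
- turner_edge (a point): middle of the front edge of the turner's blade, on its underside
- tray: shallow dark steel tray, fixed, 182 x 130 mm, 22 mm high, walls and floor 3 mm, to the left or right of the griddle. Origin: centre of its underside, x along its length, away from the robot. At the start the blade lies flat in it, its centre 12 mm ahead of the tray's, the neck passing over the rim nearest the robot, the handle outside
- griddle: countertop griddle, fixed, 363 x 440 mm, origin on the table under the centre of its cooking plate, x pointing away from the robot towards its rear guard. Two knobs and the grease drawer are on the front, facing the robot
- plate (a point): centre of the cooking surface, 120 mm above the table, with the griddle's axes. The flat plate runs from -160 to +160 mm in x and from -212 to +212 mm in y. At x = -160 mm the front gutter begins, 14 mm lower, no guard there; at y = -212 and +212 mm stand side guards 30 mm high (64 mm over the rearmost 80 mm)
- guard (a point): middle of the foot of the rear guard's inner face, at x = +160 mm from the plate's centre: an upright rigid sheet 70 mm high across the whole rear of the plate
- press: cast-iron press with a wooden handle, 70 x 75 mm, 58 mm high, loose in a rear corner of the plate; origin at the centre of its underside. Leave it alone
- steel_cup: small empty steel cup, 68 mm across and 45 mm high, loose in the other rear corner of the plate; origin at the centre of its underside. Leave it alone
- crock: steel utensil crock, 110 mm across and 110 mm high with utensils up to 215 mm, fixed, on the side of the griddle where the tray is not; origin at the centre of its underside
Things that resemble listed ones, but are neither listed nor needed, are in the scene too. Leave any purple or yellow look-alike of the base alone.

How it is judged (in metres and radians):
On the way, in this order (a step that is already met when the one before it is completed fails the run):
1. the turner is lifted out of its tray (height (world z) of turner above 0.08 m), for 0.2 s.
2. the base lies flat on the plate with its dimpled face down (angle between base's own z axis and vertical above 3.03 rad and z of base in the frame of plate between 0.01 and 0.018 m and linear speed of base below 0.02 m/s), for 0.2 s.
At the end, for the whole second after the job is handed in: The base is at rest on the plate, dimpled face down, flat within 6 degrees (within 4 mm of the height of lying on the plate) and with its flat face wholly on the plate; the turner lies at rest in its tray, blade on the tray's floor (within 7 mm and 6 degrees), released (angle between base's own z axis and vertical above 3.03 rad and z of base in the frame of plate between 0.01 and 0.018 m and x of base in the frame of plate between -0.108 and 0.107 m and y of base in the frame of plate between -0.158 and 0.158 m and linear speed of each of base, turner below 0.01 m/s and x of turner in the frame of tray between -0.036 and 0.036 m and y of turner in the frame of tray between -0.02 and 0.02 m and z of turner in the frame of tray below 0.01 m and angle between turner's own z axis and vertical below 0.1 rad); the robot touches nothing.
It fails at once if the gripper or the arm touches the base (contact force between any of the fingers, the arm and base above 0.3 N).
It fails at once if the base falls off the griddle (z of base in the frame of plate below -0.03 m).
It fails at once if the press or the steel cup is moved by more than 25 mm (distance of any of press, steel_cup from where it was at the start of the episode above 0.025 m).
It also fails if it takes over 66 s, if anything falls off the work surface, if the arm or the gripper's body presses on something with over 40 N, if the wrist force passes 120 N, or if a joint passes its speed limit or range.

### The arm

A 7-joint arm with a two-finger parallel gripper is mounted at the origin on the work surface. World frame = base frame: x ahead of the robot, y to its left, z up, the work surface at z = 0. Lengths are in mm, angles in rad, forces in N, time in s.
With the tool pointing down it reaches from about 400 to 850 mm from the base axis. Payload 10.4 kg.
Tool frame: the origin (TCP) lies midway between the tips of the shut fingers; the grasp point (between the pads) lies 19 mm behind it; z points along the fingers, y is the direction in which the jaws open and shut (so a half turn about z gives the same grasp; the last joint's range is limited). The gripper opens to 87 mm and grips with 3 to 60 N. Pads are 19 mm wide; open, the fingers measure 117 mm over their backs; the gripper's body (75 mm by 190 mm) begins 51 mm behind the grasp point.
Start: joints at [-1.293, 0.332, -0.065, 1.46, 0.022, 1.35, -0.088], TCP at [185.164, 596.964, 222.576] pointing down, gripper open.
Joint ranges: [-2.6, 2.6], [-0.5, 2.12], [-1.47, 1.34], [0.16, 2.42], [-1.27, 4.41], [0.06, 2.06], [-2.6, 2.6]. Speed limits (rad/s): [2.22, 2.22, 2.79, 2.79, 3.14, 3.14, 3.14].

### API

Orientations are given as [roll, pitch, yaw] about the fixed x, y, z axes, in that order (R = Rz(yaw) Ry(pitch) Rx(roll)).
In Python, from plant import read_state, capture, camera_info, sign_off gives the robot as it stands.
- The arm moves only by the tool play_rows, never from a script. Its argument "commands" is a list of rows, each a list of 5 numbers: the shift along the tool's x, y, z in mm, then the turn about the tool's z in degrees, then the gripper command: -1 is fully open, 1 is shut, values between are in proportion. In form: [[dx, dy, dz, twist, jaw], ...]. A call has 1 to 5 rows; each row shifts and turns the pose as measured when the row begins, along the tool's axes as they then stand; what a row does not reach is not made up. A row lasts 1/8 s, in which the tool goes at most 62.5 mm and 10.7 degrees, less where a joint would pass 70% of its speed; a pose out of reach is approached as far as the arm can. A call with a gripper value outside its range is refused whole. The fingers move at their own pace and stop on an object; "force" is the grip in N (left out, the last holds). Time passes only in rows, so rows that do not move let the fingers close. It gives the time, the measured TCP pose, the force and the opening at its end, in the units of the state.
- read_state(): the state, without advancing time (a new reading comes with each control period).
- capture(name): name is "scene" or "top"; returns the picture (400x640x3 uint8, red, green, blue); there is no depth.
- camera_info(name): a dict with "K" (3x3 intrinsics, pixels), "k1" (the pictures are not rectified: a ray, as slopes to the right and down, at radius r is drawn at 1 + k1 r^2 times it, then the intrinsics apply), "origin" and "orientation" of the camera in the world. Camera axes: x right, y up, looking along -z (the intrinsics and any distortion apply to the point x, -y, -z); pixel columns grow to the right and rows downward; lengths in mm; the calibration is good to about 2 mm. A picture is of the moment at which its call begins. camera_info takes no time and is no camera call.
- sign_off(): hands the job in, once; it reports no verdict.
The state is a dict: "clock": time; "q": joint angles; "joint_velocities": joint speeds; "joint_efforts": joint torques, N m; "ee_pos": TCP position; "tool_rot": TCP orientation; "contact_force": force on the tool from outside, world axes, zero at the start; "ft_torque": the same for the moment, N m; "grip_width": finger opening in mm.
Only numpy, scipy, OpenCV 4.12 (cv2) and the standard library are available. Lean on these libraries where they do the work, as an engineer would, in place of code of your own. Each camera call takes 0.05 s, during which the arm holds its last target.

## Working session

There is one attempt and no reset: what is moved stays moved. The work goes in short steps, Python scripts to look and compute and a tool call to move; the robot and the scene stay as the last step left them, time stands still between calls to the robot, and variables do not carry over. Pictures are saved under pics/ and viewed, and the job is handed in when it is done.

Besides the shell and the picture viewer there is one more tool, called as name(argument=value, ...) on one line, values as JSON. play_rows: Moves the arm, as the interface text tells. Its arguments: {"type":"object","properties":{"commands":{"type":"array"},"force":{"type":"number"}},"required":["commands"]}

```bash
ls; mkdir -p pics
python3 - <<'E'
from plant import *
import cv2
for n in("scene","top"):
    cv2.imwrite(f"pics/{n}0.png",capture(n)[:,:,::-1]); print(n,camera_info(n))
print(read_state())
E
```

```text
pics
scene {'K': array([[457.46868074,   0.        , 329.80050696],
       [  0.        , 457.46868074, 206.02287079],
       [  0.        ,   0.        ,   1.        ]]), 'k1': 0.022600396946252096, 'origin': array([1031.45031093,  480.65153737, 1045.88560541]), 'orientation': array([0.63878384, 0.01365885, 2.30805641])}
top {'K': array([[361.86980412,   0.        , 320.34702171],
       [  0.        , 361.86980412, 196.05873674],
       [  0.        ,   0.        ,   1.        ]]), 'k1': 0.008754422851726172, 'origin': array([ 380.29985979,    6.58866085, 1126.34241512]), 'orientation': array([ 0.1335753 , -0.00366616, -1.56262123])}
{'clock': 0.1, 'q': array([-1.29261319,  0.33286231, -0.06466968,  1.46083621,  0.02158796,
        1.34993515, -0.08847659]), 'joint_velocities': array([-6.66428262e-05, -1.90066547e-03, -3.16865349e-04, -3.99087790e-03,
       -1.15156359e-03,  1.06779867e-03, -1.64296198e-03]), 'joint_efforts': array([ 3.25216992e-03, -6.24531126e+01,  2.58420833e-02, -3.90726328e+01,
       -6.14264351e-02,  3.65126110e-02,  5.23266363e-05]), 'ee_pos': array([185.08089412, 596.59894136, 221.8100277 ]), 'tool_rot': array([-3.14024762e+00,  5.85531242e-05,  2.84082042e+00]), 'contact_force': array([ 0.15124808, -0.35283169, -0.67228713]), 'ft_torque': array([-0.00930237,  0.01337577,  0.02592815]), 'grip_width': 86.91438204697444}
```

View pics/scene0.png

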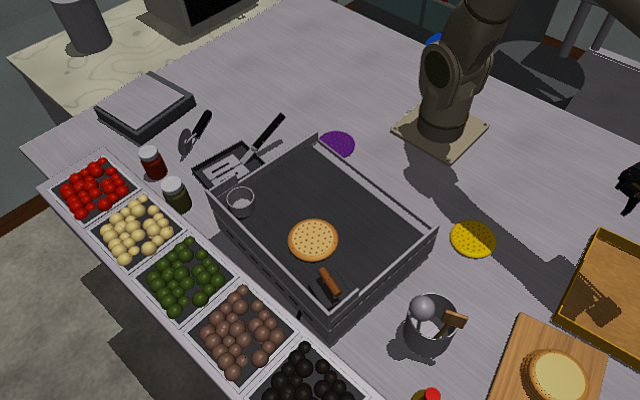

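View pics/top0.png

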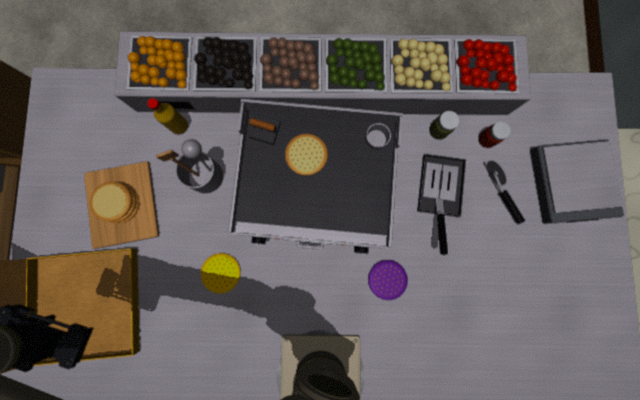

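The scene shows the base on the plate at about (306,155) in the top picture. The press is rear-left at (262,128), the cup rear-right at (377,135), and the turner and tray are to the right at (442,185). I'll enlarge crops to measure them.

```bash
cat > h.py <<'E'
import numpy as np, cv2
from plant import *
from scipy.spatial.transform import Rotation as R
def cam(n):
    c=camera_info(n); return c['K'],c['k1'],c['origin'],R.from_euler('xyz',c['orientation']).as_matrix()
def pix2w(n,uv,z):
    K,k1,o,M=cam(n); uv=np.atleast_2d(np.array(uv,float))
    d=cv2.undistortPoints(uv.reshape(-1,1,2),K,np.array([k1,0,0,0,0.])).reshape(-1,2)
    r=np.c_[d[:,0],-d[:,1],-np.ones(len(d))]@M.T
    return o+r*((z-o[2])/r[:,2])[:,None]
def w2pix(n,P):
    K,k1,o,M=cam(n); p=(np.atleast_2d(np.array(P,float))-o)@M; p[:,1:]*=-1
    return cv2.projectPoints(p,np.zeros(3),np.zeros(3),K,np.array([k1,0,0,0,0.]))[0].reshape(-1,2)
def crop(n,x0,x1,y0,y1,s,fn,img=None):
    img=capture(n) if img is None else img
    c=cv2.resize(img[y0:y1,x0:x1,::-1],None,fx=s,fy=s,interpolation=cv2.INTER_CUBIC); cv2.imwrite(fn,c)
E
python3 - <<'E'
from h import *
t=cv2.imread('pics/top0.png')[:,:,::-1]; s=cv2.imread('pics/scene0.png')[:,:,::-1]
crop('top',225,410,90,250,4,'pics/c1.png',t); crop('top',405,530,130,265,4,'pics/c2.png',t)
crop('scene',170,300,100,220,5,'pics/c3.png',s)
E
```

```text
(no output)
```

View pics/c1.png

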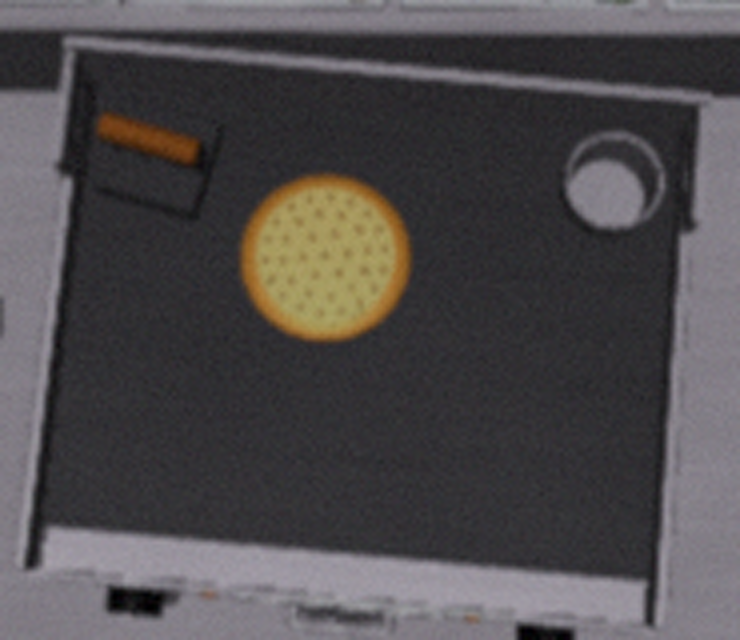

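View pics/c2.png

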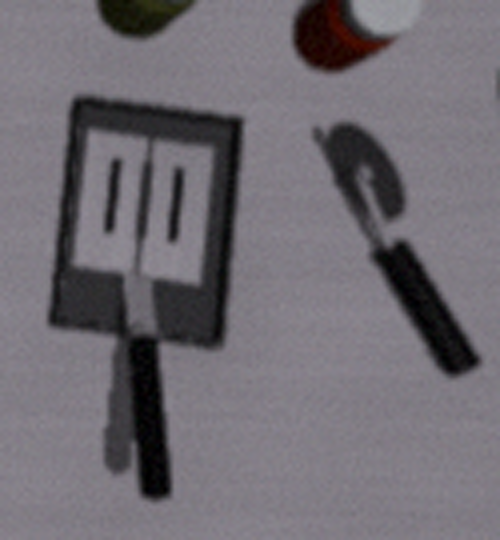

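View pics/c3.png

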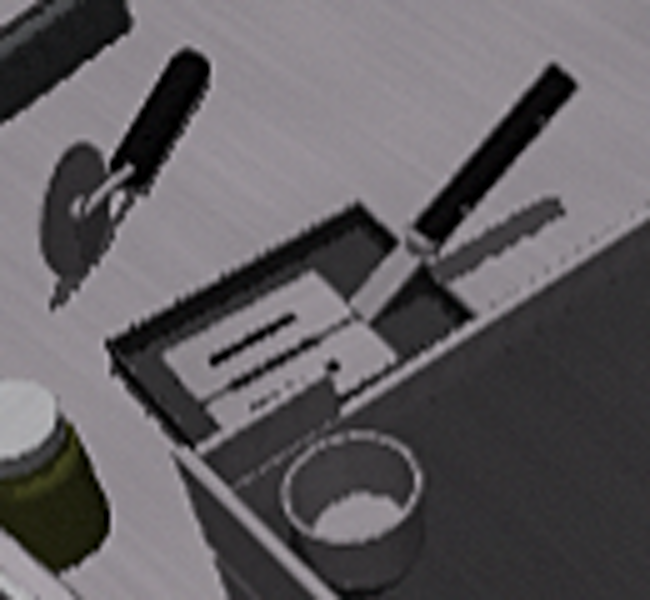

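```bash
cat > loc.py <<'E'
from h import *
from scipy.optimize import least_squares
def c1(u,v): return (225+u/4,90+v/4)
def c2(u,v): return (405+u/4,130+v/4)
def fit(n,mod,pix,x0):
    f=lambda p:(w2pix(n,np.c_[np.array(mod)[:,:2]@np.array([[np.cos(p[2]),np.sin(p[2])],[-np.sin(p[2]),np.cos(p[2])]])+p[:2],np.array(mod)[:,2]])-np.array(pix)).ravel()
    r=least_squares(f,x0); return r.x,r.fun.reshape(-1,2).round(1).tolist()
print('griddle',fit('top',[(-160,212,120),(-160,-212,120),(160,214,190),(160,-214,190)],[c1(45,527),c1(650,578),c1(75,48),c1(700,100)],[500,0,-.05]))
print('turner',fit('top',[(55,50,5),(55,-50,5),(-55,-50,5),(-55,50,5),(-53-.866*62,0,4+31),(-53-.866*197,0,4+98)],[c2(88,128),c2(230,142),c2(205,285),c2(73,268),c2(145,338),c2(156,494)],[500,-300,-.05]))
print('tray',fit('top',[(91,65,22),(91,-65,22),(-91,-65,22),(-91,65,22)],[c2(75,97),c2(243,118),c2(220,348),c2(50,325)],[500,-300,-.05]))
print('base',pix2w('top',[c1(326,258),c1(241,258),c1(411,258),c1(326,174),c1(326,342)],128))
print('cup',pix2w('top',[c1(615,180)],165))
print('press base corners',pix2w('top',[c1(195,215),c1(218,128),c1(95,190)],150))
E
python3 loc.py
```

```text
griddle (array([ 5.85110638e+02,  1.47183007e+01, -7.66797221e-02]), [[-0.5, -0.1], [0.6, 0.2], [-1.0, -0.2], [0.9, -0.0]])
turner (array([ 5.80475532e+02, -3.78814133e+02, -1.55245023e-01]), [[1.5, 0.1], [-2.6, 1.6], [-0.3, -0.0], [0.9, -1.0], [0.0, -0.4], [0.4, -0.2]])
tray (array([ 5.65895882e+02, -3.71373477e+02, -1.33850738e-01]), [[0.1, -0.4], [-0.4, 0.1], [0.1, 0.3], [0.2, -0.0]])
base [[632.65794118  44.13193751 128.        ]
 [632.10308679 104.16441213 128.        ]
 [633.2058428  -15.93427784 128.        ]
 [693.94066781  44.93943595 128.        ]
 [572.31675278  43.33455866 128.        ]]
cup [[ 679.87940443 -154.6934988   165.        ]]
press base corners [[656.80376374 134.53344136 150.        ]
 [719.50845076 120.02469837 150.        ]
 [673.99683557 204.39539455 150.        ]]
```

```bash
cat >> h.py <<'E'
def plan(*tg,step=60):
    """world targets -> tool-axis shifts from the present pose"""
    s=read_state(); p=s['ee_pos']; M=R.from_euler('xyz',s['tool_rot']).as_matrix()
    print('t',round(s['clock'],2),'tcp',p.round(1),'rpy',s['tool_rot'].round(3),'w',round(s['grip_width'],1),'F',s['contact_force'].round(1))
    for t in tg:
        d=M.T@(np.array(t)-p); n=int(np.ceil(np.linalg.norm(d)/step)); print('->',t,'tool total',d.round(1),'n',n,'each',(d/max(n,1)).round(1)); p=np.array(t)
E
python3 - <<'E'
from h import *
from loc import c2
a=pix2w('top',[c2(145,338)],35)[0]; b=pix2w('top',[c2(156,494)],102)[0]
print(a,b,np.arctan2(*(a-b)[1::-1]), a+(b-a)*38/135, a+(b-a)*68/135)
print('crock',pix2w('top',[(199,172)],110))
plan((185,597,340),(450,370,340),(560,0,340),(442,-356,150))
E
```

```text
griddle (array([ 5.85110638e+02,  1.47183007e+01, -7.66797221e-02]), [[-0.5, -0.1], [0.6, 0.2], [-1.0, -0.2], [0.9, -0.0]])
turner (array([ 5.80475532e+02, -3.78814133e+02, -1.55245023e-01]), [[1.5, 0.1], [-2.6, 1.6], [-0.3, -0.0], [0.9, -1.0], [0.0, -0.4], [0.4, -0.2]])
tray (array([ 5.65895882e+02, -3.71373477e+02, -1.33850738e-01]), [[0.1, -0.4], [-0.4, 0.1], [0.1, 0.3], [0.2, -0.0]])
base [[632.65794118  44.13193751 128.        ]
 [632.10308679 104.16441213 128.        ]
 [633.2058428  -15.93427784 128.        ]
 [693.94066781  44.93943595 128.        ]
 [572.31675278  43.33455866 128.        ]]
cup [[ 679.87940443 -154.6934988   165.        ]]
press base corners [[656.80376374 134.53344136 150.        ]
 [719.50845076 120.02469837 150.        ]
 [673.99683557 204.39539455 150.        ]]
[ 473.89932381 -362.15020644   35.        ] [ 358.89366488 -343.16019118  102.        ] -0.16364581344854998 [ 441.52736056 -356.80486881   53.85925926] [ 415.97054746 -352.58486542   68.74814815]
crock [[583.14886325 350.72366857 110.        ]]
t 0.1 tcp [185.1 596.6 221.8] rpy [-3.14   0.     2.841] w 86.9 F [ 0.2 -0.4 -0.7]
-> (185, 597, 340) tool total [   0.2    0.2 -118.2] n 2 each [  0.1   0.1 -59.1]
-> (450, 370, 340) tool total [-3.204e+02 -1.383e+02  2.000e-01] n 6 each [-53.4 -23.1   0. ]
-> (560, 0, 340) tool total [-214.7 -320.8    0.4] n 7 each [-30.7 -45.8   0.1]
-> (442, -356, 150) tool total [   7.2 -374.7  190.5] n 8 each [  0.9 -46.8  23.8]
```

play_rows(commands=[[0,0,-59,-4,-1],[0,0,-59,-4,-1],[-53,-23,0,0,-1],[-53,-23,0,0,-1],[-53,-23,0,0,-1]], force=60)

```text
clock: 0.72
ee_pos: [329.7, 503.9, 340.6]
tool_rot: [-3.136, -0.002, 2.996]
contact_force: [0.8, 1.0, 0.6]
grip_width: 87.1
```

```bash
python3 -c "
from h import *
plan((450,370,340),(560,0,340),(442,-356,150))"
```

```text
t 0.72 tcp [329.7 503.9 340.6] rpy [-3.136e+00 -2.000e-03  2.996e+00] w 87.1 F [0.8 1.  0.6]
-> (450, 370, 340) tool total [-138.4 -115.     0.9] n 3 each [-46.1 -38.3   0.3]
-> (560, 0, 340) tool total [-162.5 -350.1    1.7] n 7 each [-23.2 -50.    0.2]
-> (442, -356, 150) tool total [  64.6 -368.2  192.4] n 8 each [  8.1 -46.   24.1]
```

play_rows(commands=[[-46,-38,0,0,-1],[-46,-38,0,0,-1],[-46,-38,0,0,-1],[-24,-50,0,0,-1],[-24,-50,0,0,-1]])

```text
clock: 1.35
ee_pos: [488.2, 256.4, 338.6]
tool_rot: [-3.132, -0.005, 2.994]
contact_force: [1.3, 0.6, 0.9]
grip_width: 87.0
```

play_rows(commands=[[-24,-50,0,0,-1],[-24,-50,0,0,-1],[-24,-50,0,0,-1],[-24,-50,0,0,-1],[-24,-50,0,0,-1]])

```text
clock: 1.98
ee_pos: [571.0, -17.9, 339.3]
tool_rot: [-3.131, -0.006, 2.995]
contact_force: [1.1, 0.3, 0.2]
grip_width: 86.6
```

```bash
python3 -c "
from h import *
plan((560,0,340),(442,-356,150))"
```

```text
t 1.98 tcp [571.  -17.9 339.3] rpy [-3.131 -0.006  2.995] w 86.6 F [1.1 0.3 0.2]
-> (560, 0, 340) tool total [13.5 16.1 -0.8] n 1 each [13.5 16.1 -0.8]
-> (442, -356, 150) tool total [  63.5 -367.5  194.2] n 8 each [  7.9 -45.9  24.3]
```

play_rows(commands=[[12,-58,0,0,-1],[12,-58,0,0,-1],[12,-58,20,0,-1],[12,-58,30,0,-1],[12,-58,30,0,-1]])

```text
clock: 2.6
ee_pos: [470.3, -294.1, 266.3]
tool_rot: [-3.13, -0.005, 2.995]
contact_force: [1.3, -0.1, 0.6]
grip_width: 87.3
```

```bash
python3 -c "
from h import *
plan((441.5,-356.8,100),(441.5,-356.8,35))"
```

```text
t 2.6 tcp [ 470.3 -294.1  266.3] rpy [-3.13  -0.005  2.995] w 87.3 F [ 1.3 -0.1  0.6]
-> (441.5, -356.8, 100) tool total [ 18.4 -64.2 167.2] n 4 each [  4.6 -16.1  41.8]
-> (441.5, -356.8, 35) tool total [-0.3  0.8 65. ] n 2 each [-0.2  0.4 32.5]
```

play_rows(commands=[[6,-24,40,0,-1],[6,-24,40,0,-1],[5,-16,40,0,-1],[0,0,40,0,-1],[0,0,0,0,-1]])

```text
clock: 3.22
ee_pos: [436.5, -362.5, 100.3]
tool_rot: [-3.13, -0.01, 2.986]
contact_force: [1.2, 0.1, 1.2]
grip_width: 87.2
```

```bash
python3 -c "
from h import *
plan((441.5,-356.8,35))
i=capture('top');crop('top',390,530,130,280,4,'pics/g1.png',i)
crop('scene',170,320,80,220,4,'pics/g2.png')
"
```

```text
t 3.23 tcp [ 436.5 -362.5  100.3] rpy [-3.13  -0.01   2.986] w 87.2 F [1.2 0.1 1.2]
-> (441.5, -356.8, 35) tool total [-4.7  7.2 65.2] n 2 each [-2.4  3.6 32.6]
```

View pics/g1.png

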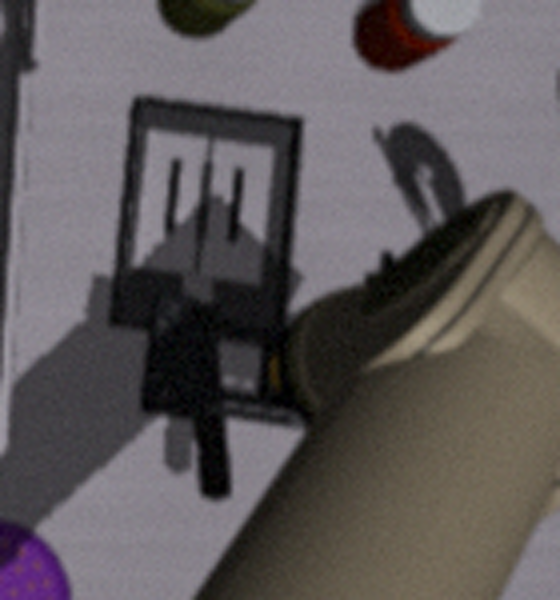

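View pics/g2.png

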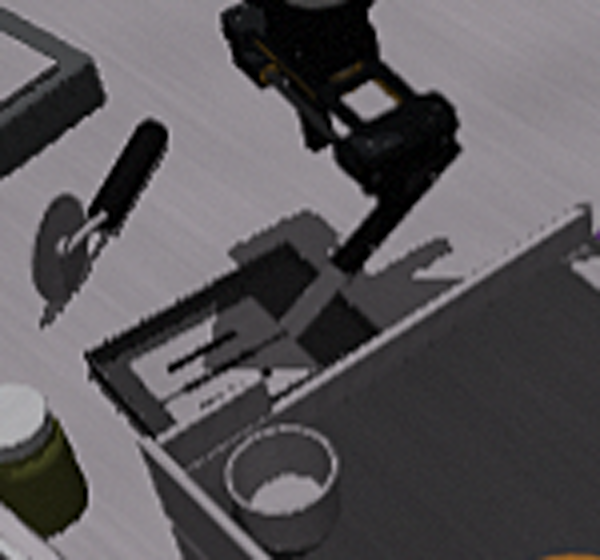

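play_rows(commands=[[-2,3,33,0,-1],[-2,3,30,0,-1],[0,0,0,0,-1]])

```text
clock: 3.7
ee_pos: [448.2, -360.9, 46.4]
tool_rot: [-3.125, 0.006, 2.989]
contact_force: [0.6, 0.8, 0.7]
grip_width: 87.0
```

```bash
python3 -c "
from h import *
plan((441.5,-356.8,35))"
```

```text
t 3.7 tcp [ 448.2 -360.9   46.4] rpy [-3.125  0.006  2.989] w 87.0 F [0.6 0.8 0.7]
-> (441.5, -356.8, 35) tool total [ 7.3  3.2 11.3] n 1 each [ 7.3  3.2 11.3]
```

play_rows(commands=[[7,3,11,0,-1],[0,0,0,0,-1]])

```text
clock: 3.95
ee_pos: [443.1, -357.9, 38.2]
tool_rot: [-3.124, 0.01, 2.989]
contact_force: [0.6, -0.0, 0.8]
grip_width: 86.9
```

```bash
python3 -c "
from h import *
plan((441.5,-356.8,35))"
```

```text
t 3.95 tcp [ 443.1 -357.9   38.2] rpy [-3.124  0.01   2.989] w 86.9 F [ 0.6 -0.   0.8]
-> (441.5, -356.8, 35) tool total [1.8 0.9 3.1] n 1 each [1.8 0.9 3.1]
```

play_rows(commands=[[2,1,3,0,-1],[0,0,0,0,0],[0,0,0,0,1],[0,0,0,0,1],[0,0,0,0,1]], force=60)

```text
clock: 4.58
ee_pos: [442.1, -357.3, 36.9]
tool_rot: [-3.123, 0.013, 2.989]
contact_force: [-0.1, -0.1, 0.3]
grip_width: 55.0
```

play_rows(commands=[[0,0,0,0,1],[0,0,0,0,1]])

```text
clock: 4.82
ee_pos: [442.1, -357.4, 36.9]
tool_rot: [-3.123, 0.013, 2.989]
contact_force: [-0.0, 0.3, -0.0]
grip_width: 35.0
```

play_rows(commands=[[0,0,0,0,1],[0,0,0,0,1],[0,0,0,0,1],[0,0,0,0,1]])

```text
clock: 5.32
ee_pos: [442.1, -357.1, 36.8]
tool_rot: [-3.123, 0.013, 2.989]
contact_force: [-0.5, 0.9, 0.1]
grip_width: 20.2
```

play_rows(commands=[[0,0,-20,0,1],[0,0,-30,0,1],[0,0,-40,0,1],[0,0,-50,0,1],[0,0,-50,0,1]])

```text
clock: 5.95
ee_pos: [436.7, -352.2, 232.6]
tool_rot: [-3.125, 0.004, 2.987]
contact_force: [0.8, 0.8, -2.6]
grip_width: 20.9
```

```bash
python3 -c "
from h import *
plan((441.5,-356.8,280))
crop('top',390,530,130,280,4,'pics/l1.png')
crop('scene',150,350,60,220,4,'pics/l2.png')
"
```

```text
t 5.95 tcp [ 436.7 -352.2  232.6] rpy [-3.125  0.004  2.987] w 20.9 F [ 0.8  0.8 -2.6]
-> (441.5, -356.8, 280) tool total [ -5.7  -4.6 -47.3] n 1 each [ -5.7  -4.6 -47.3]
```

View pics/l1.png

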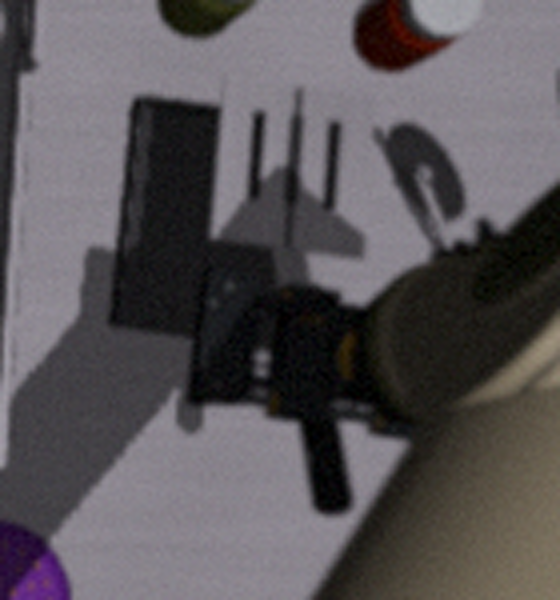

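View pics/l2.png

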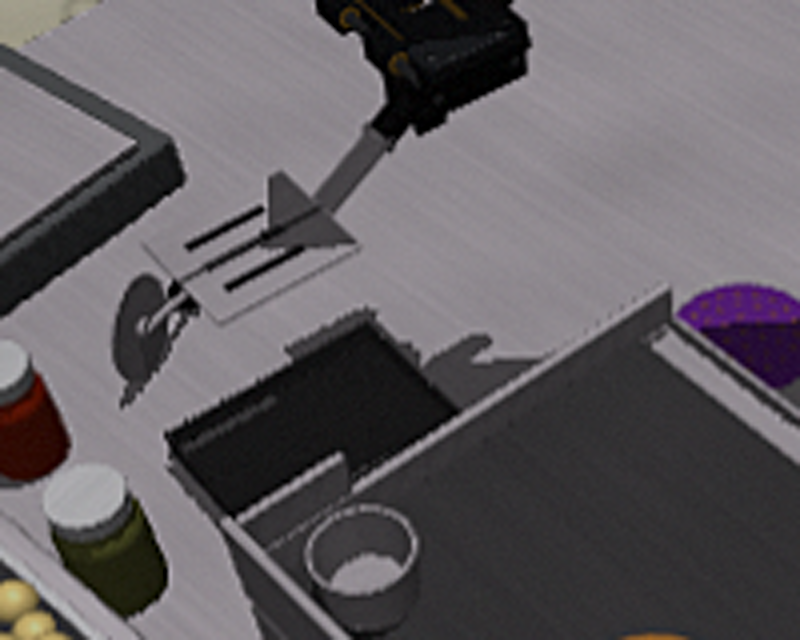

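```bash
cat >> h.py <<'E'
L,H=143.,33.8
def turner(pitch=0.,s=None):
    s=s or read_state(); yaw=s['tool_rot'][2]-np.pi; p=s['ee_pos']
    g=p+[0,0,19]
    mod=np.array([(55,50,0),(55,-50,0),(-55,-50,0),(-55,50,0),(55,0,0.),(-53-.866*195,0,1+97.5)])-[-L,0,H+19]
    return g+mod@R.from_euler('zy',[yaw,pitch]).as_matrix().T   # pitch>0 nose down
def overlay(n,fn,pitch=0,box=None,s=4,img=None):
    st=read_state(); img=(capture(n) if img is None else img).copy()
    b=box or (0,640,0,400); 
    c=cv2.resize(img[b[2]:b[3],b[0]:b[1],::-1],None,fx=s,fy=s,interpolation=cv2.INTER_CUBIC)
    for q in w2pix(n,turner(pitch,st)):
        cv2.drawMarker(c,tuple(int(v) for v in ((q-[b[0],b[2]])*s)),(0,255,0),0,12,1)
    cv2.imwrite(fn,c)
E
python3 -c "
from h import *
overlay('scene','pics/o1.png',0,(150,350,60,220));overlay('scene','pics/o2.png',0.1,(150,350,60,220))"
```

```text
(no output)
```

View pics/o1.png

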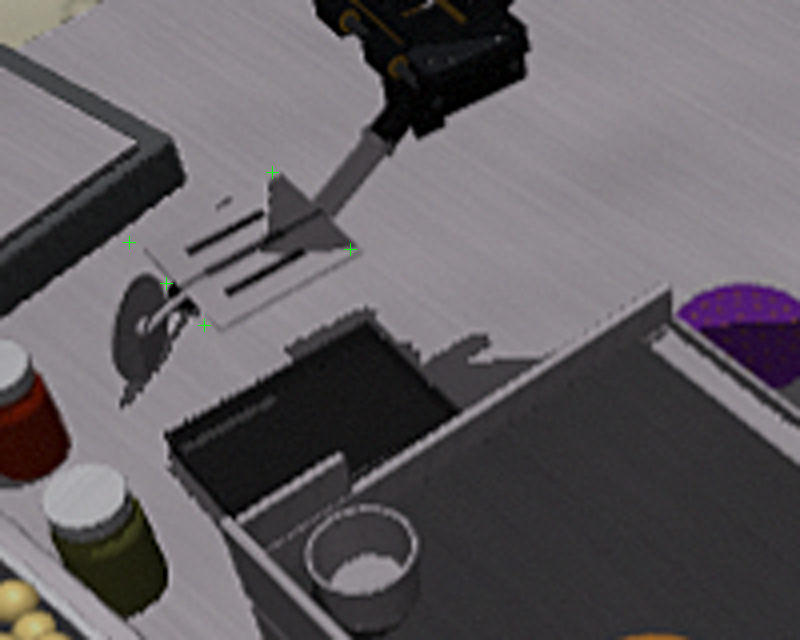

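View pics/o2.png

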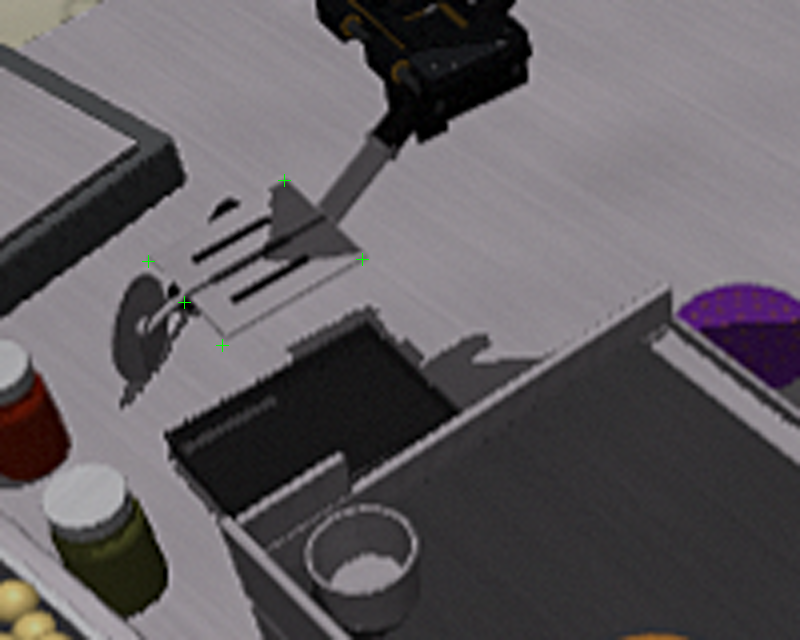

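```bash
python3 -c "
from h import *
overlay('scene','pics/o3.png',0.12,(150,350,60,220));print(read_state())"
```

```text
{'clock': 6.2, 'q': array([-0.00235202,  0.19612878,  0.68002569,  1.66580145, -0.11435786,
        1.3125118 ,  2.11334668]), 'joint_velocities': array([ 0.00343374,  0.02204361, -0.00758357,  0.02178512, -0.00270962,
       -0.00609537,  0.00238225]), 'joint_efforts': array([ 1.79190240e-01, -4.51127136e+01,  5.98964095e+00, -4.15721905e+01,
        1.16725937e-01, -1.91698708e-01, -2.76904361e-02]), 'ee_pos': array([ 436.99121261, -351.96886785,  229.74445794]), 'tool_rot': array([-3.12520549,  0.00401018,  2.98797193]), 'contact_force': array([-0.01685789,  0.02136751, -2.8345888 ]), 'ft_torque': array([8.08902156e-02, 2.52702021e-01, 7.37051188e-05]), 'grip_width': 20.707596624465616}
```

View pics/o3.png

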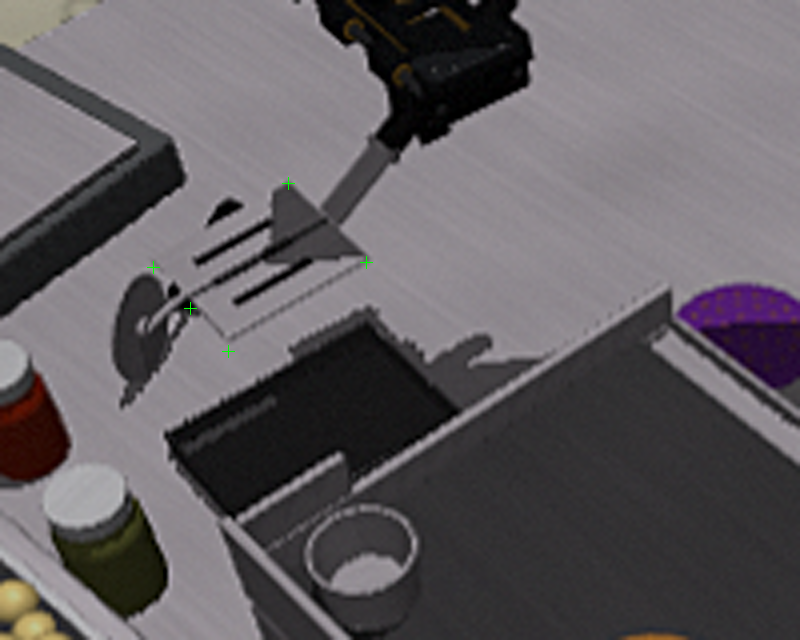

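```bash
python3 -c "
from h import *
overlay('scene','pics/o4.png',0.08,(150,350,60,220));plan((420,-300,330),(420,40,330),(420,40,280))"
```

```text
t 6.25 tcp [ 436.8 -351.7  229. ] rpy [-3.125e+00  3.000e-03  2.988e+00] w 20.5 F [-0.8 -0.6 -2.9]
-> (420, -300, 330) tool total [  24.3   46.9 -101.8] n 2 each [ 12.1  23.5 -50.9]
-> (420, 40, 330) tool total [ 52.  336.   -5.5] n 6 each [ 8.7 56.  -0.9]
-> (420, 40, 280) tool total [ 0.1  0.8 50. ] n 1 each [ 0.1  0.8 50. ]
```

View pics/o4.png

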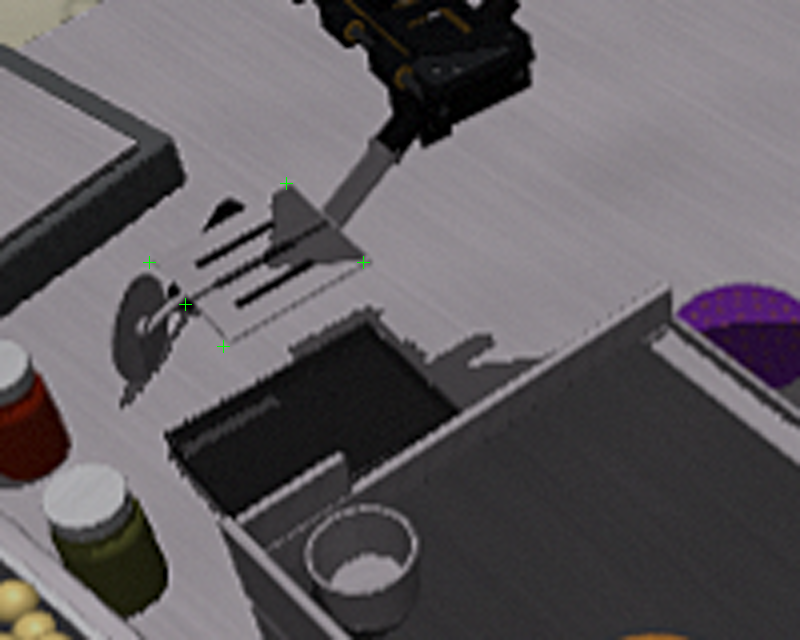

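```bash
python3 -c "
from h import *
plan((440,-300,310),(460,0,310),(393,153,310))"
```

```text
t 6.25 tcp [ 436.8 -351.7  229. ] rpy [-3.125e+00  3.000e-03  2.988e+00] w 20.5 F [-0.8 -0.6 -2.9]
-> (440, -300, 310) tool total [  4.5  50.3 -81.8] n 2 each [  2.3  25.1 -40.9]
-> (460, 0, 310) tool total [ 26.1 299.5  -4.9] n 6 each [ 4.4 49.9 -0.8]
-> (393, 153, 310) tool total [ 89.6 140.9  -2.5] n 3 each [29.9 47.  -0.8]
```

Moving gently to avoid inertial slip.

play_rows(commands=[[2,15,-35,0,1],[2,25,-40,0,1],[4,40,-10,0,1],[4,45,0,0,1],[4,45,0,0,1]])

```text
clock: 6.88
ee_pos: [443.3, -177.2, 306.3]
tool_rot: [-3.125, -0.012, 2.98]
contact_force: [0.4, 0.2, -2.8]
grip_width: 20.5
```

play_rows(commands=[[4,45,0,4,1],[4,45,0,4,1],[4,45,0,4,1],[15,45,0,4,1],[20,40,0,0,1]])

```text
clock: 7.5
ee_pos: [461.2, 56.1, 295.5]
tool_rot: [-3.115, -0.018, 2.69]
contact_force: [2.0, 0.2, -2.3]
grip_width: 20.6
```

```bash
python3 -c "
from h import *
plan((393,153,310))"
```

```text
t 7.5 tcp [461.2  56.1 295.5] rpy [-3.115 -0.018  2.69 ] w 20.6 F [ 2.   0.2 -2.3]
-> (393, 153, 310) tool total [103.9  57.  -14.2] n 2 each [51.9 28.5 -7.1]
```

play_rows(commands=[[35,19,0,0,1],[35,19,0,0,1],[33,18,0,-1,1],[0,0,0,0,1]])

```text
clock: 8.0
ee_pos: [387.2, 157.0, 289.3]
tool_rot: [-3.106, -0.027, 2.713]
contact_force: [1.2, -0.8, -1.9]
grip_width: 20.5
```

```bash
python3 -c "
from h import *
overlay('scene','pics/p1.png',0.06,(180,440,100,320),3);overlay('top','pics/p2.png',0.06,(220,400,90,280),4);plan((393,153,180))"
```

```text
t 8.1 tcp [388.7 154.7 289.5] rpy [-3.106 -0.026  2.709] w 20.5 F [ 0.2 -1.  -2. ]
-> (393, 153, 180) tool total [ -7.4   4.2 109.3] n 2 each [-3.7  2.1 54.7]
```

View pics/p1.png

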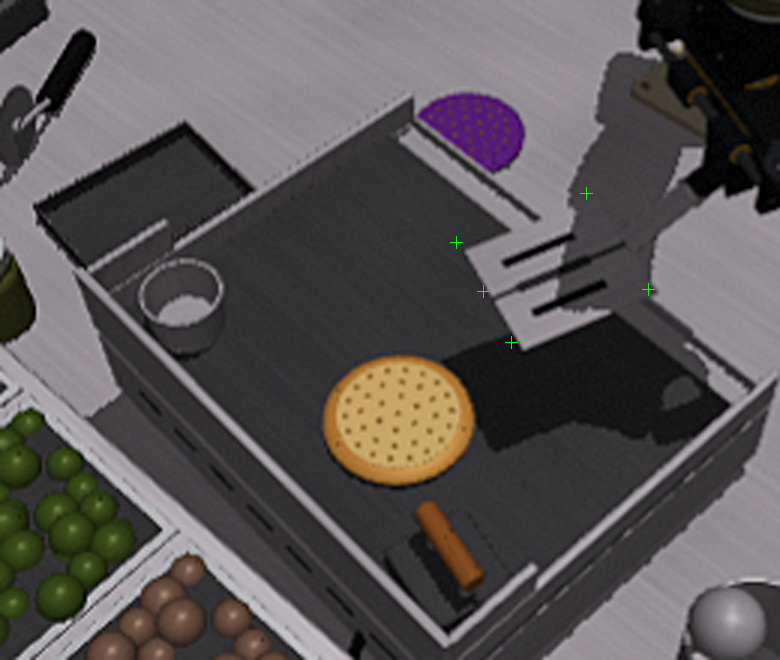

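View pics/p2.png

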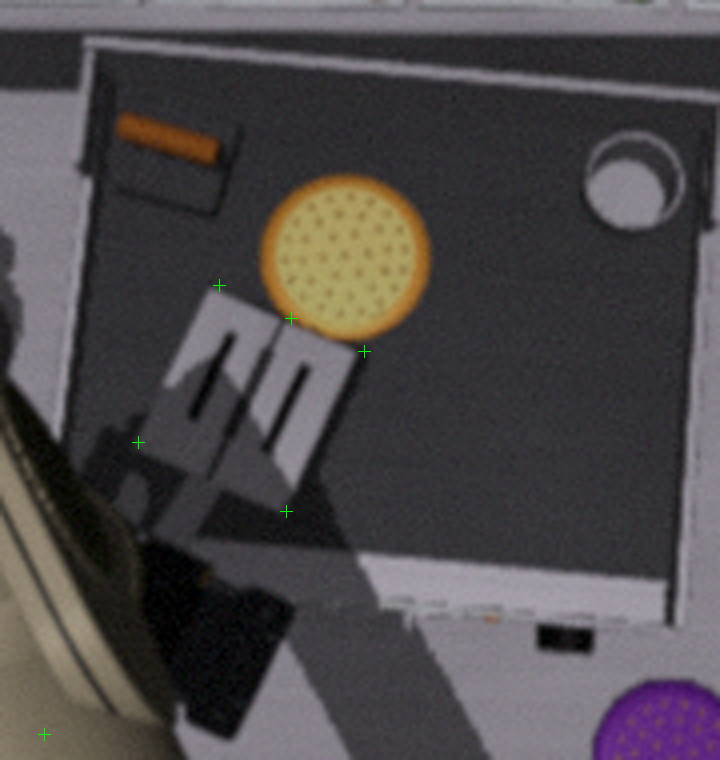

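```bash
cat >> h.py <<'E'
_R0=R.from_euler('xyz',[-3.123,.013,2.989]); _Rt=R.from_euler('z',-.153)
def tpose(pitch,s=None):
    """turner pose from tool: rigid grasp + droop about the grip point (jaw axis)"""
    s=s or read_state(); T=R.from_euler('xyz',s['tool_rot'])
    rel=_R0.inv()*_Rt
    Rt=T*rel*R.from_euler('y',pitch)
    g=s['ee_pos']+T.apply([0,0,-19])
    off=_R0.inv().apply  # grasp point->origin in turner frame, undrooped
    g0=np.array([442.1,-357.1,36.8])+_R0.apply([0,0,-19]); o0=np.array([442.1,-357.1,36.8])+_Rt.apply([L,0,-H])
    v=_Rt.inv().apply(o0-g0)
    return g+Rt.apply(v),Rt
def turner(pitch=0.,s=None):
    o,Rt=tpose(pitch,s)
    return o+Rt.apply([(55,50,0),(55,-50,0),(-55,-50,0),(-55,50,0),(55,0,0.),(-53-.866*195,0,1+97.5)])
E
python3 -c "
from h import *
st=read_state()
from scipy.optimize import least_squares
top=np.array([(220+216/4,90+290/4),(220+357/4,90+353/4)]);sc=np.array([(180+467/3,100+248/3),(180+525/3,100+348/3)])
for p in(0,.04,.08,.12):
  t=turner(p,st); print(p,(w2pix('top',t[:2])-top).round(1).tolist(),(w2pix('scene',t[:2])-sc).round(1).tolist(), t[:4,2].round(1))
"
```

```text
0 [[1.3, -2.5], [2.4, -1.4]] [[12.7, 30.8], [-24.8, -35.9]] [247.2 248.9 253.2 251.5]
0.04 [[1.2, -0.8], [2.0, 0.1]] [[13.7, 32.5], [-23.7, -34.1]] [239.4 241.1 249.8 248.1]
0.08 [[1.1, 0.9], [1.7, 1.7]] [[14.8, 34.0], [-22.6, -32.4]] [231.7 233.5 246.5 244.8]
0.12 [[1.0, 2.7], [1.2, 3.4]] [[16.0, 35.5], [-21.3, -30.7]] [224.2 225.9 243.3 241.6]
```

```bash
cat >> h.py <<'E'
def w2g(P):
    P=np.atleast_2d(P); d=P[:,:2]-[585.1,14.7]; c,s=np.cos(-.0767),np.sin(-.0767)
    return np.c_[d@np.array([[c,-s],[s,c]]),P[:,2]-120]
def g2w(x,y,z): 
    c,s=np.cos(-.0767),np.sin(-.0767); return np.array([585.1+c*x-s*y,14.7+s*x+c*y,z+120])
def rep(p=.06):
    s=read_state(); t=turner(p,s)
    print('t',round(s['clock'],2),'tcp',s['ee_pos'].round(1),'rpy',s['tool_rot'].round(3),'F',s['contact_force'].round(1),'T',s['ft_torque'].round(2),'w',round(s['grip_width'],1))
    print('front L,M,R (griddle)',w2g(t[[0,4,1]]).round(1).tolist(),'back z',w2g(t[2:4])[:,2].round(1),'tcp g',w2g(s['ee_pos']).round(1).tolist(),'yaw rel griddle',round(np.degrees(tpose(p,s)[1].as_euler('ZYX')[0]+.0767),1))
E
python3 -c "
from h import *
rep();plan(g2w(-202,123,60))"
```

```text
t 8.1 tcp [388.7 154.7 289.5] rpy [-3.106 -0.026  2.709] F [ 0.2 -1.  -2. ] T [ 0.08  0.12 -0.05] w 20.5
front L,M,R (griddle) [[-8.9, 103.4, 115.5], [-26.3, 56.5, 116.4], [-43.8, 9.7, 117.3]] back z [128.2 126.4] tcp g [[-206.5, 124.5, 169.5]] yaw rel griddle -20.5
t 8.1 tcp [388.7 154.7 289.5] rpy [-3.106 -0.026  2.709] w 20.5 F [ 0.2 -1.  -2. ]
-> [393.11873342 152.81659307 180.        ] tool total [ -7.6   4.1 109.3] n 2 each [-3.8  2.  54.7]
```

play_rows(commands=[[0,0,40,0,1],[0,0,40,0,1],[0,0,15,0,1],[0,0,0,0,1]])

```text
clock: 8.6
ee_pos: [386.8, 148.9, 191.6]
tool_rot: [-3.104, -0.027, 2.702]
contact_force: [0.8, 0.8, -1.9]
grip_width: 20.3
```

```bash
python3 -c "
from h import *
rep()"
```

```text
t 8.6 tcp [386.8 148.9 191.6] rpy [-3.104 -0.027  2.702] F [ 0.8  0.8 -1.9] T [0.09 0.17 0.  ] w 20.3
front L,M,R (griddle) [[-10.6, 96.0, 17.4], [-28.4, 49.3, 18.3], [-46.1, 2.6, 19.3]] back z [30.2 28.3] tcp g [[-208.0, 118.6, 71.6]] yaw rel griddle -20.9
```

play_rows(commands=[[0,0,10,0,1],[0,0,5,0,1],[0,0,3,0,1],[0,0,0,0,1]])

```text
clock: 9.1
ee_pos: [387.9, 149.0, 175.2]
tool_rot: [-3.108, -0.024, 2.701]
contact_force: [0.2, -0.2, -1.5]
grip_width: 20.4
```

```bash
python3 -c "
from h import *
rep();crop('scene',230,430,120,280,4,'pics/q1.png')"
```

```text
t 9.1 tcp [387.9 149.  175.2] rpy [-3.108 -0.024  2.701] F [ 0.2 -0.2 -1.5] T [0.1  0.14 0.  ] w 20.4
front L,M,R (griddle) [[-9.3, 96.2, 1.7], [-27.1, 49.5, 2.4], [-44.9, 2.8, 3.2]] back z [13.9 12.3] tcp g [[-206.9, 118.8, 55.2]] yaw rel griddle -20.9
```

View pics/q1.png

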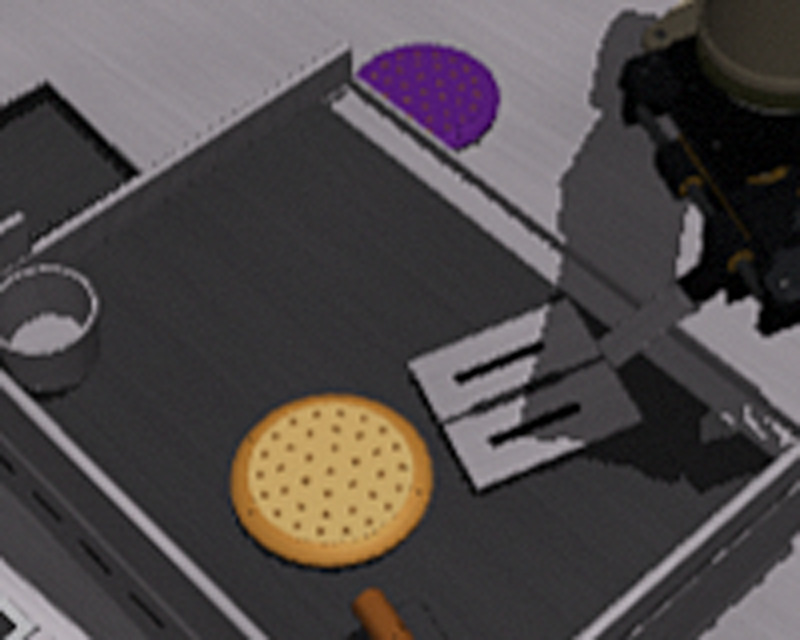

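play_rows(commands=[[0,0,4,0,1],[0,0,3,0,1],[0,0,0,0,1]])

```text
clock: 9.52
ee_pos: [387.9, 149.1, 168.2]
tool_rot: [-3.108, -0.023, 2.701]
contact_force: [0.5, -0.3, -2.2]
grip_width: 20.9
```

```bash
python3 -c "
from h import *
rep()"
```

```text
t 9.53 tcp [387.9 149.1 168.2] rpy [-3.108 -0.023  2.701] F [ 0.5 -0.3 -2.2] T [0.11 0.14 0.05] w 20.9
front L,M,R (griddle) [[-9.3, 96.3, -5.2], [-27.1, 49.6, -4.4], [-44.9, 2.9, -3.7]] back z [6.9 5.4] tcp g [[-206.9, 118.9, 48.2]] yaw rel griddle -20.9
```

play_rows(commands=[[0,0,3,0,1],[0,0,3,0,1],[0,0,0,0,1]])

```text
clock: 9.9
ee_pos: [387.9, 149.1, 162.0]
tool_rot: [-3.109, -0.023, 2.701]
contact_force: [-0.5, -0.8, -0.9]
grip_width: 21.1
```

```bash
python3 -c "
from h import *
rep(.03)"
```

```text
t 9.9 tcp [387.9 149.1 162. ] rpy [-3.109 -0.023  2.701] F [-0.5 -0.8 -0.9] T [ 0.02  0.09 -0.03] w 21.1
front L,M,R (griddle) [[-7.4, 95.7, -5.5], [-25.2, 49.0, -4.8], [-42.9, 2.3, -4.1]] back z [3.2 1.8] tcp g [[-207.0, 118.9, 42.0]] yaw rel griddle -20.9
```

play_rows(commands=[[-12,0,1,0,1],[-15,0,-0.4,0,1],[-15,0,-0.4,0,1],[0,0,0,0,1]])

```text
clock: 10.4
ee_pos: [429.7, 129.5, 161.2]
tool_rot: [-3.109, -0.022, 2.701]
contact_force: [0.4, 0.3, -1.9]
grip_width: 20.9
```

```bash
python3 -c "
from h import *
rep(.03);crop('scene',230,430,120,280,4,'pics/q2.png');crop('top',220,400,90,240,4,'pics/q3.png')"
```

```text
t 10.4 tcp [429.7 129.5 161.2] rpy [-3.109 -0.022  2.701] F [ 0.4  0.3 -1.9] T [-0.02 -0.19 -0.01] w 20.9
front L,M,R (griddle) [[35.9, 79.3, -6.1], [18.1, 32.6, -5.4], [0.2, -14.1, -4.7]] back z [2.4 1.1] tcp g [[-163.8, 102.6, 41.2]] yaw rel griddle -20.9
```

View pics/q2.png

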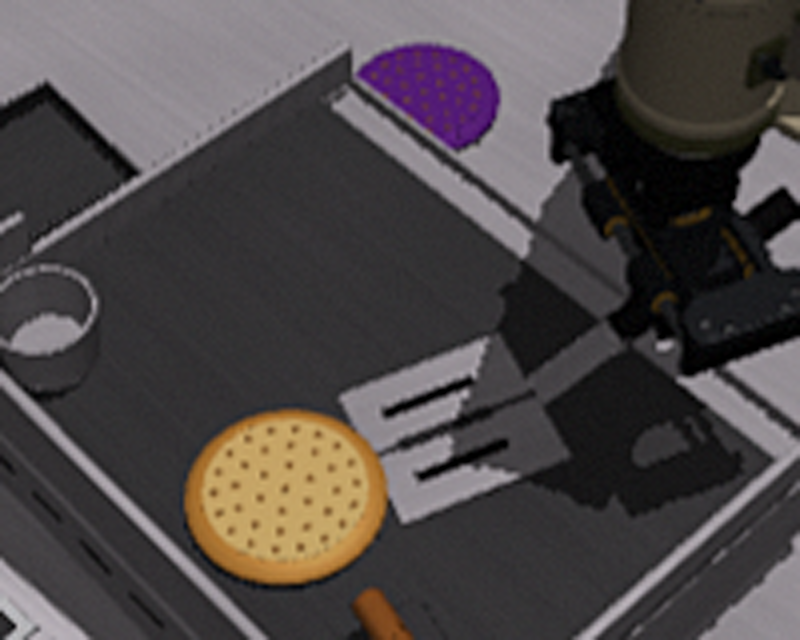

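View pics/q3.png

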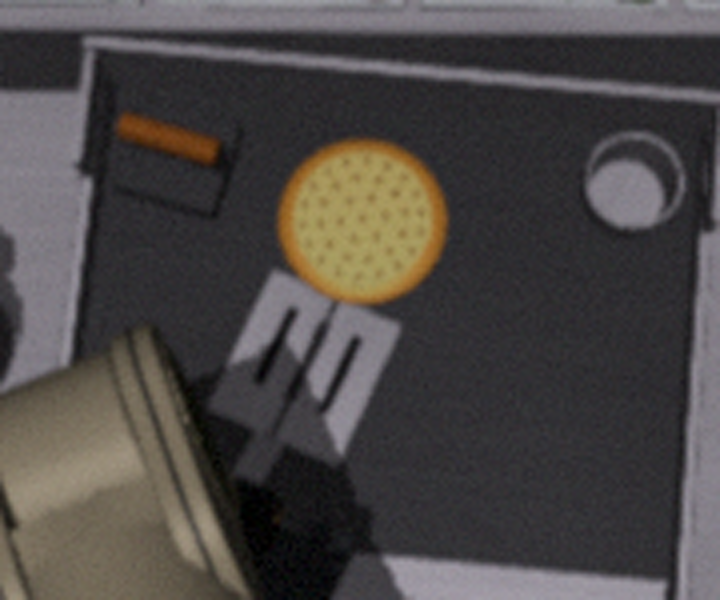

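play_rows(commands=[[-15,0,-0.4,0,1],[-15,0,-0.4,0,1],[-5,0,0,0,1],[0,0,0,0,1]])

```text
clock: 11.0
ee_pos: [462.1, 114.7, 161.1]
tool_rot: [-3.109, -0.023, 2.703]
contact_force: [-0.7, -0.2, -0.9]
grip_width: 20.6
```

```bash
python3 -c "
from h import *
rep(.03);crop('top',220,400,90,240,4,'pics/q5.png')"
```

```text
t 11.0 tcp [462.1 114.7 161.1] rpy [-3.109 -0.023  2.703] F [-0.7 -0.2 -0.9] T [ 0.2  -0.04  0.05] w 20.6
front L,M,R (griddle) [[69.3, 67.4, -6.4], [51.6, 20.7, -5.7], [33.9, -26.1, -5.0]] back z [2.2 0.9] tcp g [[-130.3, 90.3, 41.1]] yaw rel griddle -20.8
```

View pics/q5.png

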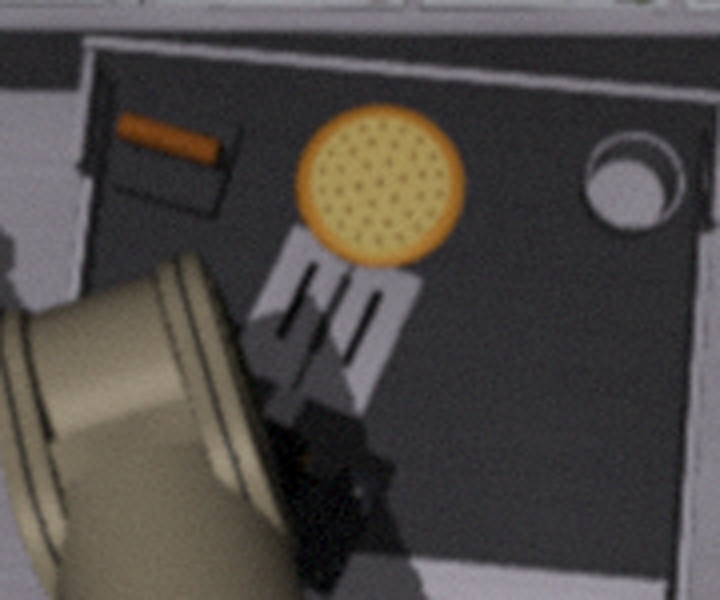

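```bash
python3 -c "
from h import *
b=w2g(pix2w('top',[(220+381/4,90+187/4)],128))[0];print(b)
plan(g2w(b[0]-60-198-8,b[1]-1,43))"
```

```text
[98.83503655 12.83152602  8.        ]
t 11.05 tcp [461.9 114.8 161.1] rpy [-3.109 -0.023  2.703] w 20.5 F [ 1.2 -0.4 -1.3]
-> [419.33309063  39.30572639 163.        ] tool total [  6.6 -86.4   1. ] n 2 each [  3.3 -43.2   0.5]
```

play_rows(commands=[[20,0,-3,0,1],[0,-28,0,-7,1],[-5,-28,0,-7,1],[-10,-28,0,-7,1],[0,0,0,0,1]])

```text
clock: 11.68
ee_pos: [427.6, 41.4, 166.8]
tool_rot: [-3.121, -0.034, 3.085]
contact_force: [-0.1, 0.6, -2.5]
grip_width: 20.5
```

```bash
python3 -c "
from h import *
rep(.03);plan(g2w(98.8-60-198-8,12,41));crop('top',220,400,90,240,4,'pics/q6.png');rep(.03)"
```

```text
t 11.68 tcp [427.6  41.4 166.8] rpy [-3.121 -0.034  3.085] F [-0.1  0.6 -2.5] T [ 0.05  0.09 -0.04] w 20.5
front L,M,R (griddle) [[34.1, 68.3, -2.4], [35.1, 18.3, -2.2], [36.1, -31.7, -2.1]] back z [6.4 6.1] tcp g [[-159.1, 14.6, 46.8]] yaw rel griddle 1.1
t 11.68 tcp [427.6  41.4 166.8] rpy [-3.121 -0.034  3.085] w 20.5 F [-0.1  0.6 -2.5]
-> [419.31106638  39.47638973 161.        ] tool total [ 8.  -2.3  6.1] n 1 each [ 8.  -2.3  6.1]
t 11.72 tcp [427.5  42.8 166.7] rpy [-3.121 -0.035  3.085] F [-0.2 -0.8 -3.2] T [ 0.1   0.16 -0.  ] w 20.7
front L,M,R (griddle) [[33.9, 69.7, -2.4], [34.8, 19.7, -2.3], [35.8, -30.3, -2.2]] back z [6.3 6.1] tcp g [[-159.3, 15.9, 46.7]] yaw rel griddle 1.1
```

View pics/q6.png

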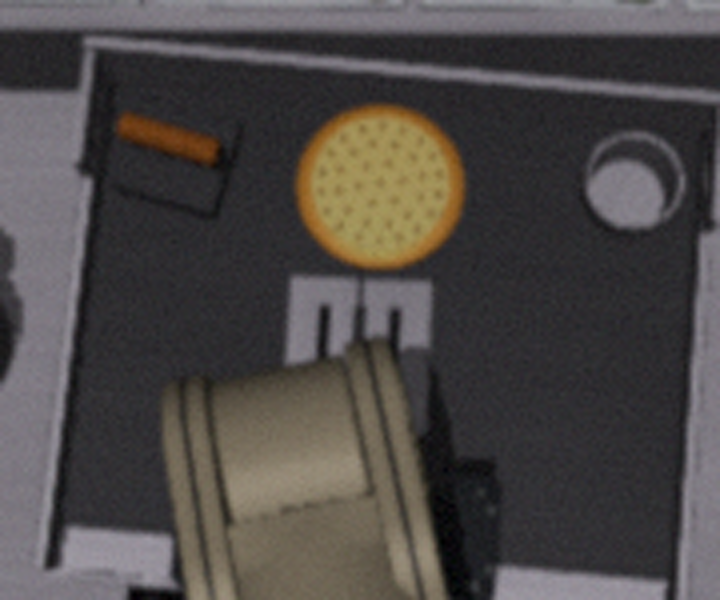

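play_rows(commands=[[4,-9,3,2,1],[0,0,2,0,1],[0,0,0,0,1]])

```text
clock: 12.1
ee_pos: [421.8, 35.5, 161.8]
tool_rot: [-3.12, -0.033, 3.048]
contact_force: [0.9, -0.4, -1.0]
grip_width: 20.5
```

```bash
python3 -c "
from h import *
crop('top',220,400,90,240,4,'pics/q7.png');crop('scene',230,430,120,280,4,'pics/q8.png');rep(.03)"
```

```text
t 12.2 tcp [421.9  35.4 161.9] rpy [-3.12  -0.034  3.048] F [-0.3 -0.9 -0.2] T [ 0.05 -0.06 -0.08] w 20.4
front L,M,R (griddle) [[30.7, 54.7, -7.1], [29.9, 4.7, -6.9], [29.0, -45.3, -6.8]] back z [1.7 1.4] tcp g [[-164.4, 8.2, 41.9]] yaw rel griddle -1.0
```

View pics/q7.png

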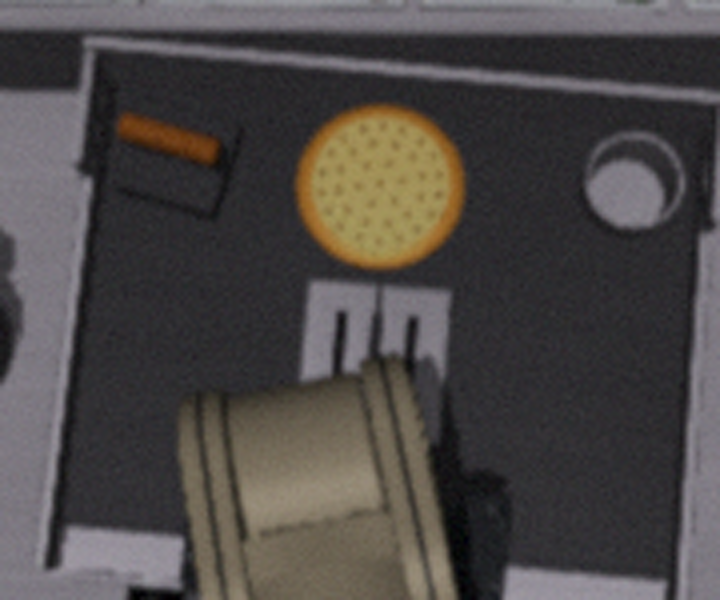

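View pics/q8.png

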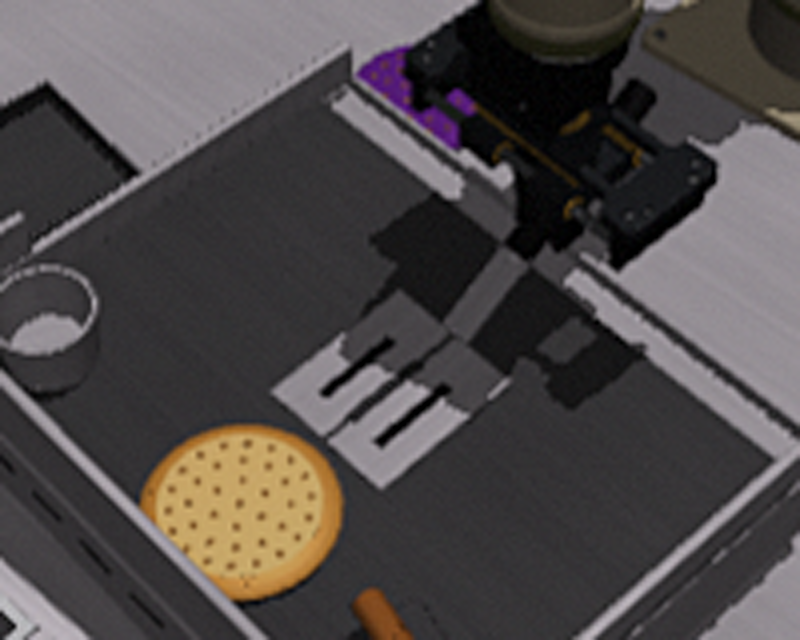

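play_rows(commands=[[-10,0,-0.3,0,1],[-10,0,-0.3,0,1],[-10,0,-0.3,0,1],[-10,0,-0.3,0,1],[0,0,0,0,1]])

```text
clock: 12.82
ee_pos: [465.3, 32.0, 161.6]
tool_rot: [-3.12, -0.034, 3.049]
contact_force: [2.0, 1.1, -1.5]
grip_width: 20.4
```

```bash
python3 -c "
from h import *
rep(.03);crop('top',220,400,90,240,4,'pics/r1.png');crop('scene',230,430,120,280,4,'pics/r2.png');rep(.03)"
```

```text
t 12.82 tcp [465.3  32.  161.6] rpy [-3.12  -0.034  3.049] F [ 2.   1.1 -1.5] T [ 0.2  -0.37  0.02] w 20.4
front L,M,R (griddle) [[74.2, 54.7, -7.4], [73.4, 4.7, -7.2], [72.6, -45.3, -7.1]] back z [1.4 1. ] tcp g [[-120.8, 8.0, 41.6]] yaw rel griddle -0.9
t 12.93 tcp [464.6  32.  161.7] rpy [-3.12  -0.034  3.049] F [ 0.1 -0.5 -1.3] T [ 0.09 -0.41 -0.  ] w 20.5
front L,M,R (griddle) [[73.5, 54.8, -7.4], [72.7, 4.8, -7.2], [71.9, -45.2, -7.1]] back z [1.4 1.1] tcp g [[-121.5, 8.1, 41.7]] yaw rel griddle -0.9
```

View pics/r1.png

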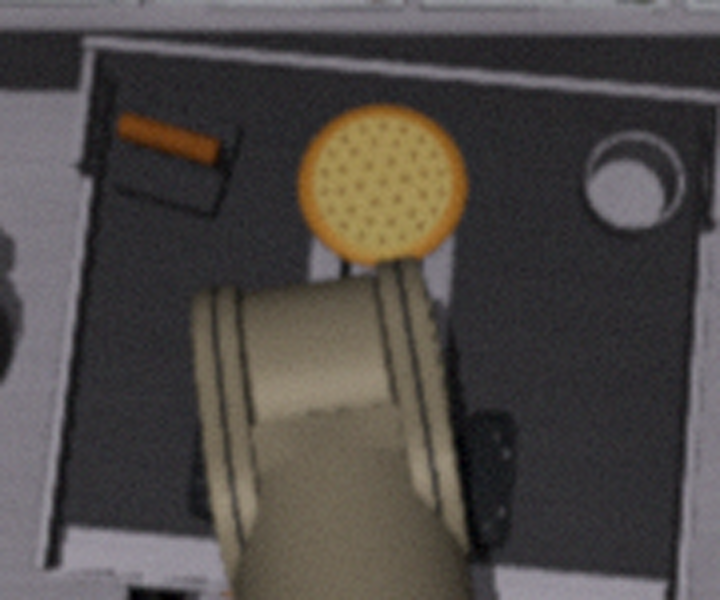

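View pics/r2.png

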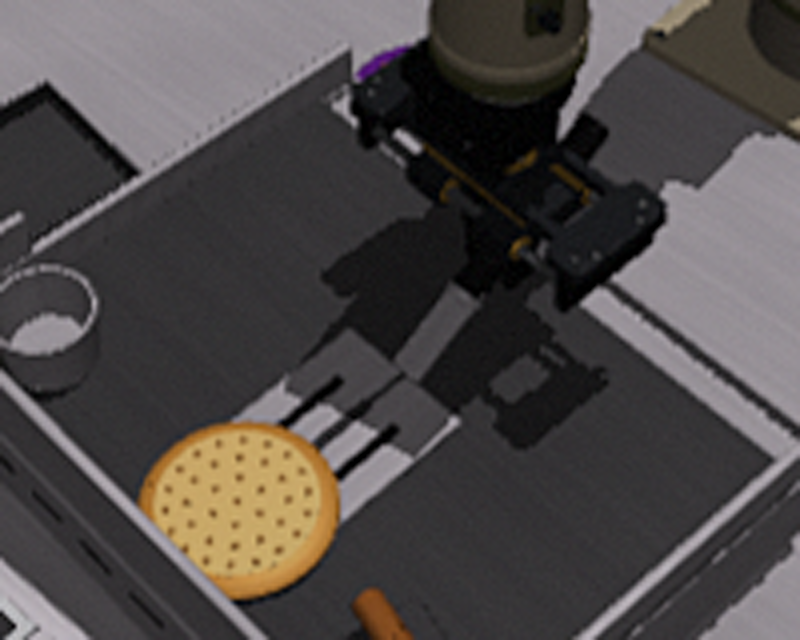

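play_rows(commands=[[0,0,-10,0,1],[-3,0,-10,0,1],[-4,0,-10,0,1],[-4,0,-10,0,1],[0,0,0,0,1]])

```text
clock: 13.55
ee_pos: [476.7, 31.7, 204.2]
tool_rot: [-3.12, -0.035, 3.049]
contact_force: [0.0, -0.0, -3.4]
grip_width: 20.9
```

```bash
python3 -c "
from h import *
crop('scene',230,430,120,280,4,'pics/r3.png');rep(.03)"
```

```text
t 13.6 tcp [476.2  31.7 203.7] rpy [-3.12  -0.036  3.049] F [-0.7  0.1 -3.2] T [0.12 0.32 0.01] w 20.7
front L,M,R (griddle) [[85.0, 55.3, 34.1], [84.2, 5.3, 34.3], [83.4, -44.7, 34.5]] back z [43.2 42.8] tcp g [[-109.9, 8.6, 83.7]] yaw rel griddle -0.9
```

View pics/r3.png

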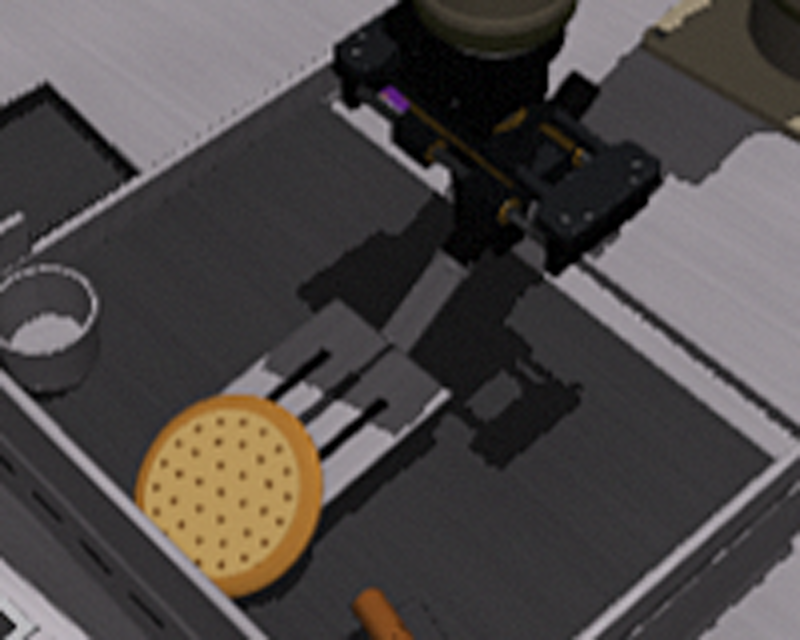

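play_rows(commands=[[-5,0,-8,0,1],[-6,0,-8,0,1],[-8,0,-8,0,1],[-8,0,-7,0,1],[0,0,0,0,1]])

```text
clock: 14.22
ee_pos: [506.4, 29.6, 235.4]
tool_rot: [-3.119, -0.037, 3.049]
contact_force: [-1.0, -0.3, -2.3]
grip_width: 20.8
```

```bash
python3 -c "
from h import *
crop('scene',230,430,120,280,4,'pics/r4.png');rep(.03)"
```

```text
t 14.28 tcp [506.   29.6 235.1] rpy [-3.119 -0.037  3.049] F [-0.2 -0.3 -2.9] T [0.07 0.34 0.03] w 20.8
front L,M,R (griddle) [[114.8, 55.5, 65.4], [114.0, 5.5, 65.6], [113.2, -44.5, 65.7]] back z [74.6 74.2] tcp g [[-80.0, 8.8, 115.1]] yaw rel griddle -0.9
```

View pics/r4.png

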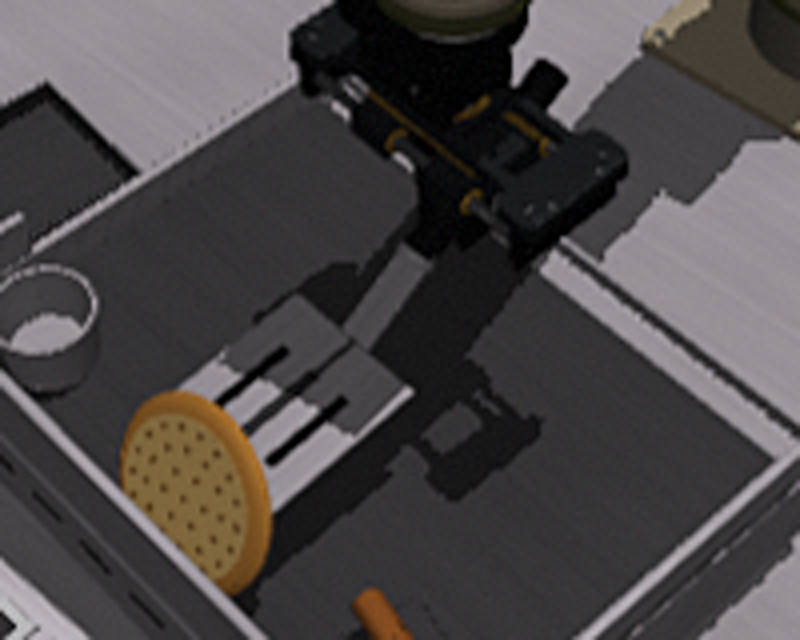

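play_rows(commands=[[-8,0,-7,0,1],[-8,0,-6,0,1],[-8,0,-5,0,1],[-5,0,-3,0,1],[0,0,0,0,1]])

```text
clock: 14.9
ee_pos: [537.8, 27.2, 256.1]
tool_rot: [-3.119, -0.037, 3.049]
contact_force: [0.2, -0.4, -2.9]
grip_width: 20.8
```

```bash
python3 -c "
from h import *
crop('scene',230,430,120,280,4,'pics/r5.png');crop('top',220,400,60,210,4,'pics/r6.png');rep(.03)"
```

```text
t 15.0 tcp [537.3  27.2 255.8] rpy [-3.119 -0.038  3.049] F [ 0.6  0.3 -3.6] T [0.11 0.15 0.01] w 20.3
front L,M,R (griddle) [[146.2, 55.6, 86.0], [145.4, 5.6, 86.2], [144.6, -44.4, 86.4]] back z [95.3 94.9] tcp g [[-48.6, 8.8, 135.8]] yaw rel griddle -0.9
```

View pics/r5.png

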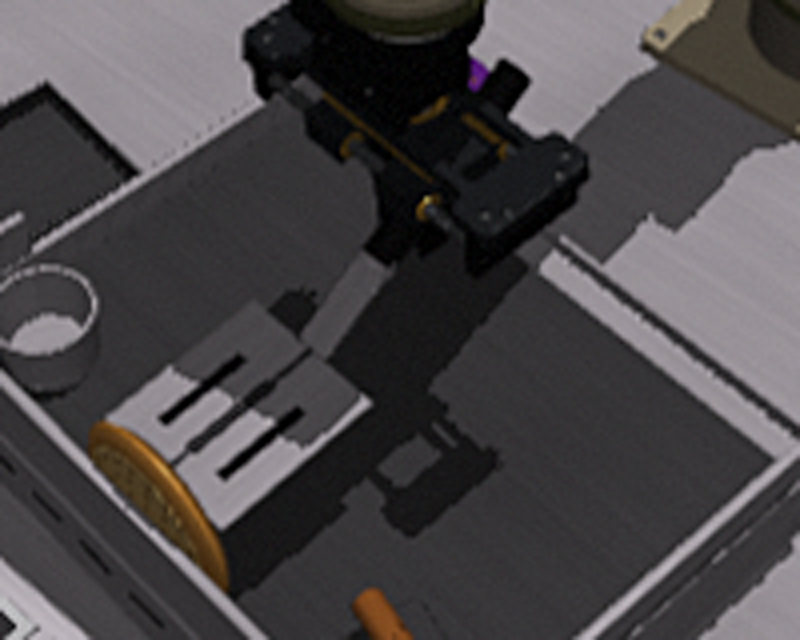

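View pics/r6.png

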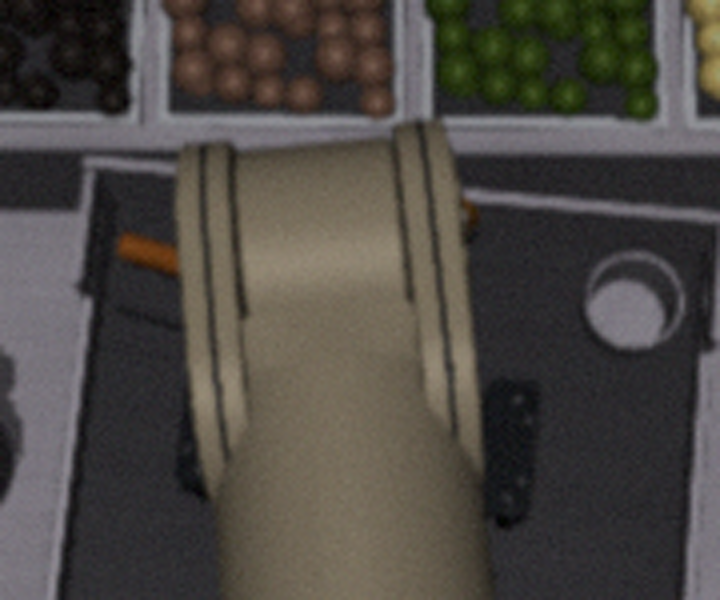

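play_rows(commands=[[-3,0,-8,0,1],[-5,0,-3,0,1],[-5,0,0,0,1],[0,0,0,0,1]])

```text
clock: 15.5
ee_pos: [551.3, 26.3, 267.1]
tool_rot: [-3.119, -0.038, 3.05]
contact_force: [-0.1, 0.0, -2.7]
grip_width: 20.8
```

```bash
python3 -c "
from h import *
crop('scene',210,370,170,290,5,'pics/r7.png');rep(.03)"
```

```text
t 15.55 tcp [551.1  26.3 267.1] rpy [-3.119 -0.038  3.05 ] F [ 0.   0.6 -2.5] T [ 0.08  0.15 -0.04] w 20.9
front L,M,R (griddle) [[160.0, 55.8, 97.1], [159.2, 5.8, 97.3], [158.4, -44.2, 97.5]] back z [106.5 106.1] tcp g [[-34.8, 8.9, 147.1]] yaw rel griddle -0.9
```

View pics/r7.png

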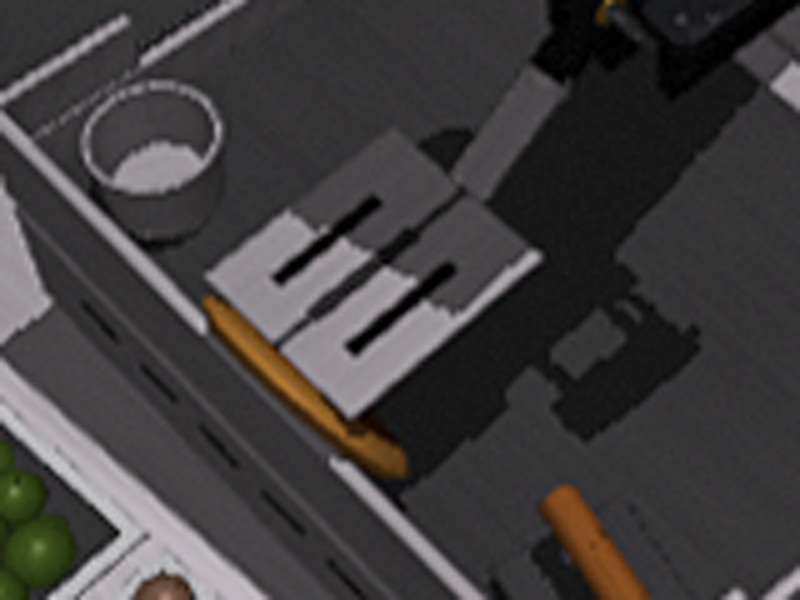

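play_rows(commands=[[-4,0,0,0,1],[-2,0,4,0,1],[0,0,4,0,1],[0,0,0,0,1]])

```text
clock: 16.05
ee_pos: [556.9, 25.6, 258.1]
tool_rot: [-3.119, -0.039, 3.05]
contact_force: [-1.0, -0.1, -1.0]
grip_width: 20.8
```

```bash
python3 -c "
from h import *
crop('scene',210,370,170,290,5,'pics/r8.png');rep(.03)"
```

```text
t 16.1 tcp [556.9  25.6 258.3] rpy [-3.119 -0.038  3.05 ] F [-0.6  0.2 -1.2] T [ 0.07  0.17 -0.04] w 20.8
front L,M,R (griddle) [[165.9, 55.6, 88.4], [165.1, 5.6, 88.5], [164.3, -44.4, 88.7]] back z [97.7 97.3] tcp g [[-28.9, 8.7, 138.3]] yaw rel griddle -0.9
```

View pics/r8.png

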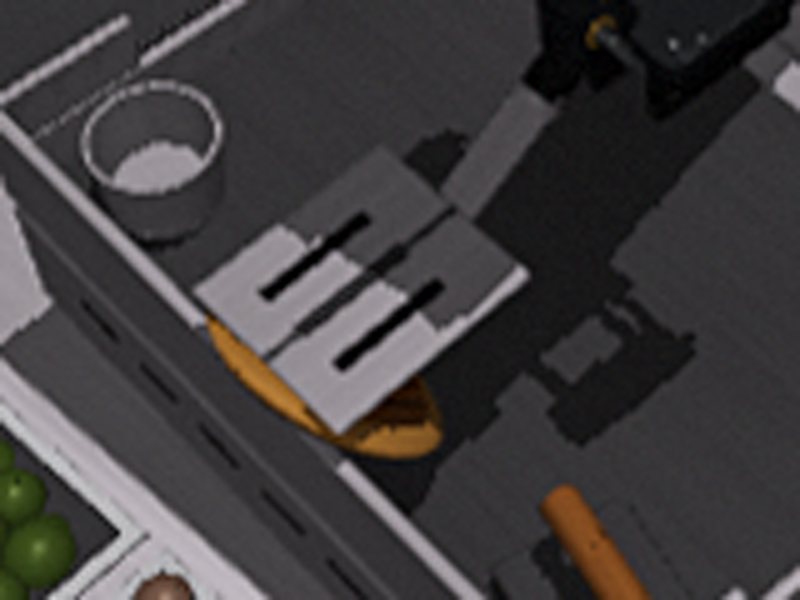

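play_rows(commands=[[4,0,2,0,1],[4,0,4,0,1],[2,0,4,0,1],[0,0,0,0,1]])

```text
clock: 16.6
ee_pos: [545.7, 26.4, 248.2]
tool_rot: [-3.119, -0.038, 3.05]
contact_force: [-1.4, -0.5, -1.7]
grip_width: 20.4
```

```bash
python3 -c "
from h import *
crop('scene',210,370,170,290,5,'pics/r9.png');rep(.03)"
```

```text
t 16.65 tcp [545.8  26.3 248.4] rpy [-3.119 -0.038  3.05 ] F [-1.4  1.1 -0.8] T [ 0.05  0.32 -0.09] w 20.7
front L,M,R (griddle) [[154.7, 55.5, 78.6], [154.0, 5.5, 78.7], [153.2, -44.5, 78.9]] back z [87.8 87.4] tcp g [[-40.1, 8.6, 128.4]] yaw rel griddle -0.9
```

View pics/r9.png

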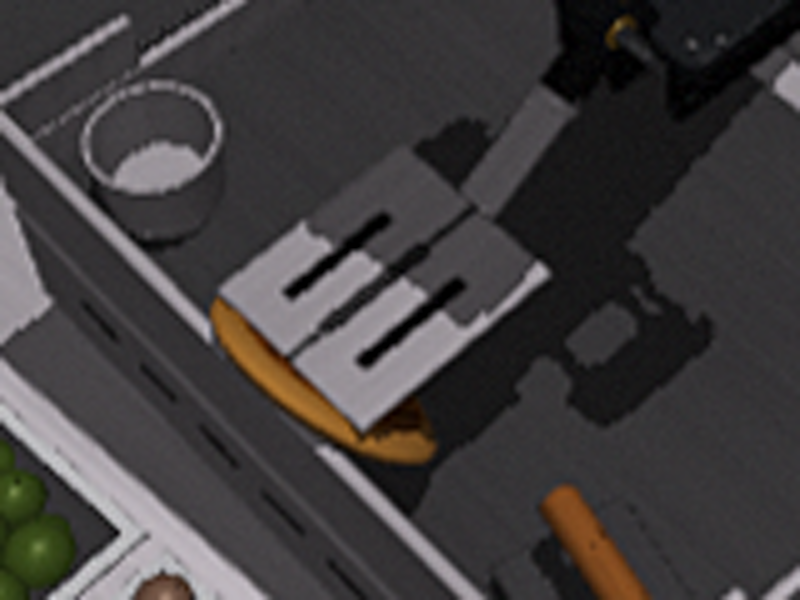

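play_rows(commands=[[0,0,-8,0,1],[-8,0,0,0,1],[-2,0,4,0,1],[0,0,5,0,1],[0,0,0,0,1]])

```text
clock: 17.27
ee_pos: [556.9, 25.5, 247.2]
tool_rot: [-3.12, -0.037, 3.05]
contact_force: [-1.0, 0.6, 0.8]
grip_width: 20.9
```

```bash
python3 -c "
from h import *
crop('scene',210,370,170,290,5,'pics/r10.png');rep(.03)"
```

```text
t 17.32 tcp [557.   25.5 247.5] rpy [-3.12  -0.037  3.05 ] F [-0.4 -0.5 -0.8] T [-0.01  0.05 -0.02] w 20.6
front L,M,R (griddle) [[166.0, 55.5, 77.9], [165.3, 5.5, 78.0], [164.5, -44.5, 78.2]] back z [87.  86.6] tcp g [[-28.8, 8.6, 127.5]] yaw rel griddle -0.9
```

View pics/r10.png

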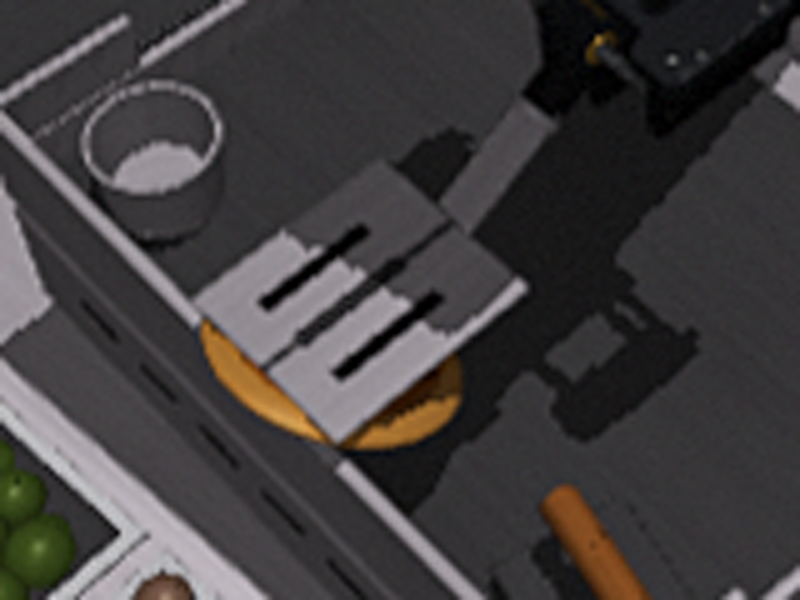

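play_rows(commands=[[3,0,4,0,1],[4,0,4,0,1],[4,0,4,0,1],[0,0,0,0,1]])

```text
clock: 17.82
ee_pos: [544.8, 26.7, 235.8]
tool_rot: [-3.121, -0.036, 3.051]
contact_force: [-2.7, 0.3, 1.6]
grip_width: 20.6
```

```bash
python3 -c "
from h import *
crop('scene',210,370,170,290,5,'pics/r11.png');rep(.03)"
```

```text
t 17.88 tcp [545.   26.8 236. ] rpy [-3.121 -0.036  3.051] F [-2.8 -0.2  0.6] T [0.17 0.17 0.06] w 20.4
front L,M,R (griddle) [[154.0, 56.0, 66.7], [153.2, 6.0, 66.8], [152.5, -44.0, 66.9]] back z [75.6 75.3] tcp g [[-40.9, 9.0, 116.0]] yaw rel griddle -0.8
```

View pics/r11.png

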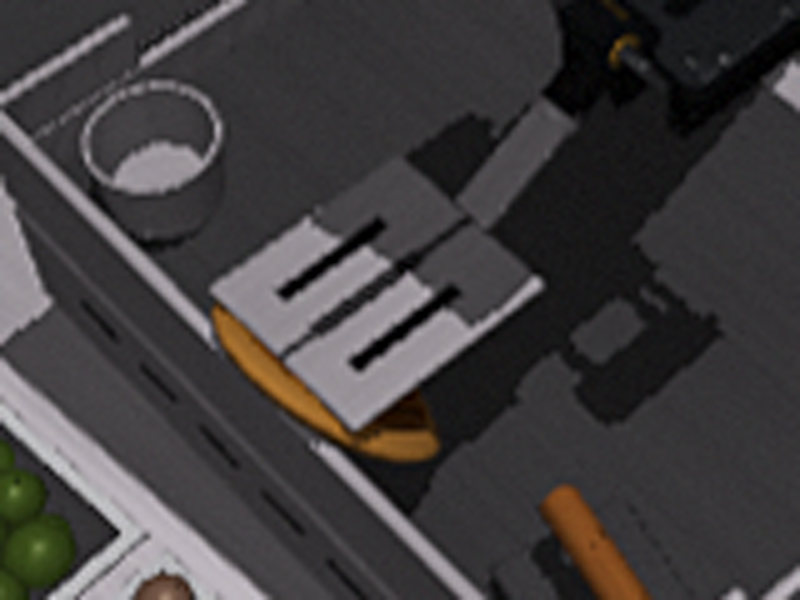

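play_rows(commands=[[2,0,-12,0,1],[0,0,-16,0,1],[-10,0,-6,0,1],[-16,0,0,0,1],[0,0,0,0,1]])

```text
clock: 18.5
ee_pos: [572.2, 24.6, 272.1]
tool_rot: [-3.12, -0.035, 3.05]
contact_force: [-0.3, -0.2, -2.8]
grip_width: 20.4
```

```bash
python3 -c "
from h import *
overlay('scene','pics/r12.png',0,(210,370,170,290),5);rep(.0)"
```

```text
t 18.55 tcp [571.8  24.6 272.2] rpy [-3.12  -0.035  3.05 ] F [-0.3  0.2 -1.5] T [ 0.08  0.17 -0.04] w 20.5
front L,M,R (griddle) [[182.8, 55.8, 108.8], [182.1, 5.8, 109.0], [181.3, -44.2, 109.1]] back z [114.4 114.1] tcp g [[-14.1, 8.9, 152.2]] yaw rel griddle -0.9
```

View pics/r12.png

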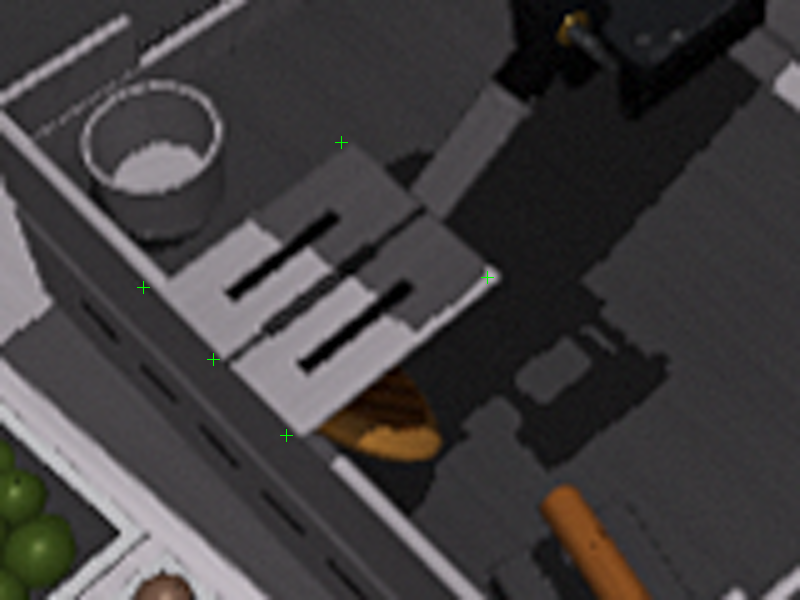

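play_rows(commands=[[-12,0,0,0,1],[-10,0,0,0,1],[0,0,4,0,1],[0,0,0,0,1]])

```text
clock: 19.05
ee_pos: [594.6, 22.5, 266.6]
tool_rot: [-3.12, -0.036, 3.05]
contact_force: [-0.7, -0.8, -2.6]
grip_width: 20.4
```

```bash
python3 -c "
from h import *
overlay('scene','pics/r13.png',0,(210,370,170,290),5);rep(.0)"
```

```text
t 19.1 tcp [594.7  22.5 266.9] rpy [-3.12  -0.036  3.05 ] F [-0.1 -0.4 -2.9] T [ 0.06  0.23 -0.08] w 20.4
front L,M,R (griddle) [[205.8, 55.4, 103.3], [205.0, 5.4, 103.5], [204.3, -44.6, 103.6]] back z [109.  108.7] tcp g [[8.9, 8.5, 146.9]] yaw rel griddle -0.9
```

View pics/r13.png

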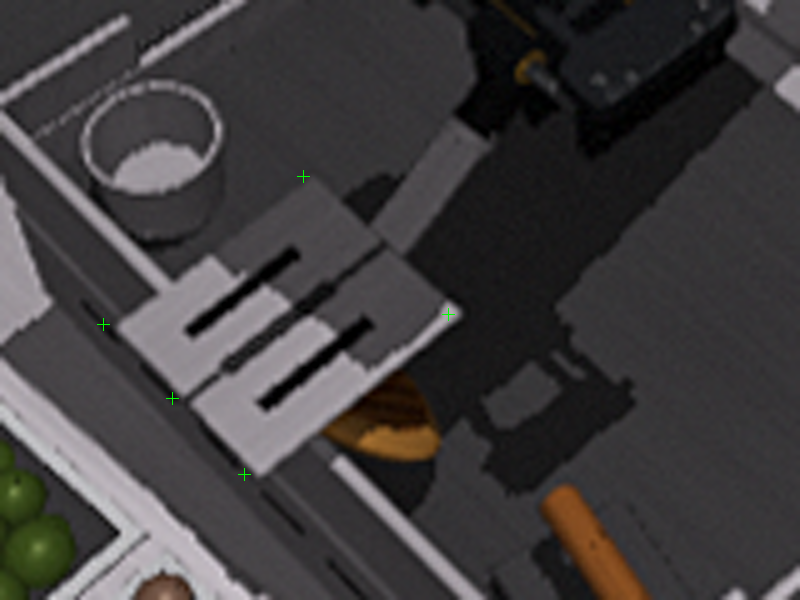

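play_rows(commands=[[0,0,4,0,1],[0,0,4,0,1],[0,0,4,0,1],[0,0,0,0,1]])

```text
clock: 19.6
ee_pos: [593.8, 22.4, 254.3]
tool_rot: [-3.12, -0.035, 3.05]
contact_force: [-0.5, -0.7, -1.8]
grip_width: 20.5
```

```bash
python3 -c "
from h import *
overlay('scene','pics/r14.png',0,(210,370,170,290),5);rep(.0)"
```

```text
t 19.65 tcp [593.9  22.4 254.5] rpy [-3.12  -0.035  3.05 ] F [-0.1  0.6 -2.7] T [ 0.02  0.18 -0.  ] w 20.7
front L,M,R (griddle) [[205.0, 55.3, 91.1], [204.3, 5.3, 91.2], [203.6, -44.7, 91.4]] back z [96.7 96.4] tcp g [[8.2, 8.3, 134.5]] yaw rel griddle -0.9
```

View pics/r14.png

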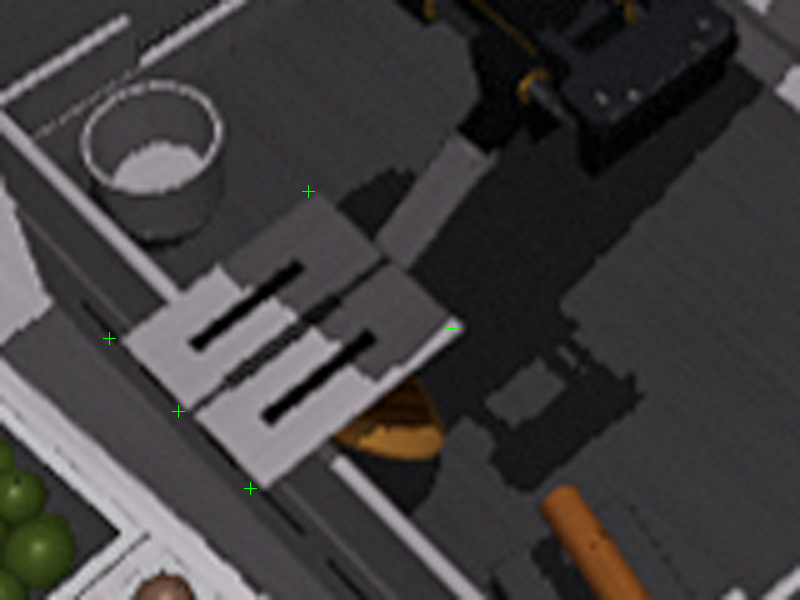

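play_rows(commands=[[0,0,4,0,1],[0,0,4,0,1],[0,0,0,0,1]])

```text
clock: 20.02
ee_pos: [593.8, 22.2, 246.4]
tool_rot: [-3.121, -0.034, 3.05]
contact_force: [0.5, -0.2, -0.4]
grip_width: 20.6
```

```bash
python3 -c "
from h import *
overlay('scene','pics/r15.png',0,(210,370,170,290),5);rep(.0)"
```

```text
t 20.07 tcp [593.8  22.2 246.6] rpy [-3.121 -0.034  3.05 ] F [-0.8  0.2 -0.9] T [ 0.03  0.11 -0.03] w 20.5
front L,M,R (griddle) [[205.0, 55.2, 83.4], [204.3, 5.2, 83.5], [203.6, -44.8, 83.6]] back z [88.8 88.6] tcp g [[8.1, 8.2, 126.6]] yaw rel griddle -0.9
```

View pics/r15.png

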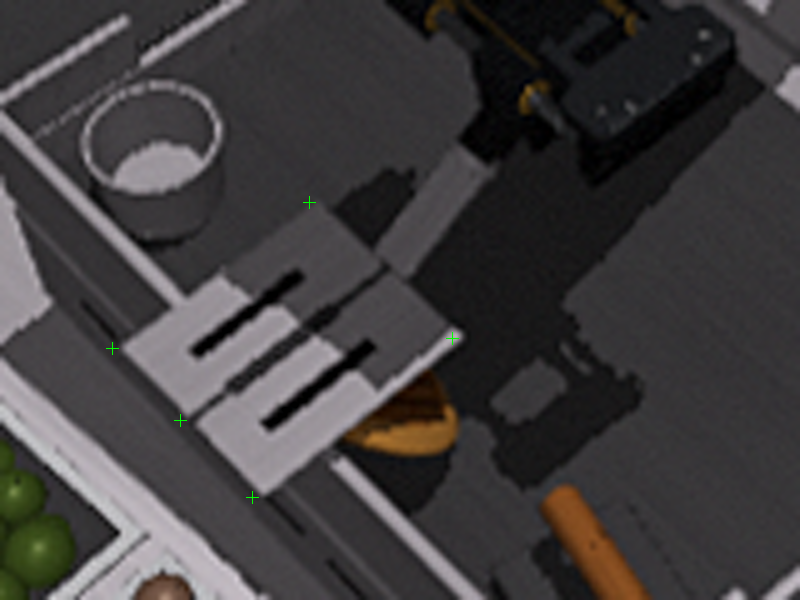

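play_rows(commands=[[5,0,3,0,1],[8,0,2,0,1],[8,0,1,0,1],[0,0,0,0,1]])

```text
clock: 20.58
ee_pos: [570.8, 24.2, 240.9]
tool_rot: [-3.121, -0.035, 3.051]
contact_force: [-0.1, 0.3, -3.4]
grip_width: 20.6
```

```bash
python3 -c "
from h import *
overlay('scene','pics/r16.png',0,(210,370,170,290),5);rep(.0)"
```

```text
t 20.62 tcp [571.1  24.1 240.9] rpy [-3.121 -0.034  3.05 ] F [-0.4 -0.2 -2.4] T [ 0.01  0.12 -0.03] w 21.0
front L,M,R (griddle) [[182.2, 55.3, 77.6], [181.5, 5.3, 77.8], [180.8, -44.7, 77.9]] back z [83.1 82.8] tcp g [[-14.7, 8.3, 120.9]] yaw rel griddle -0.9
```

View pics/r16.png

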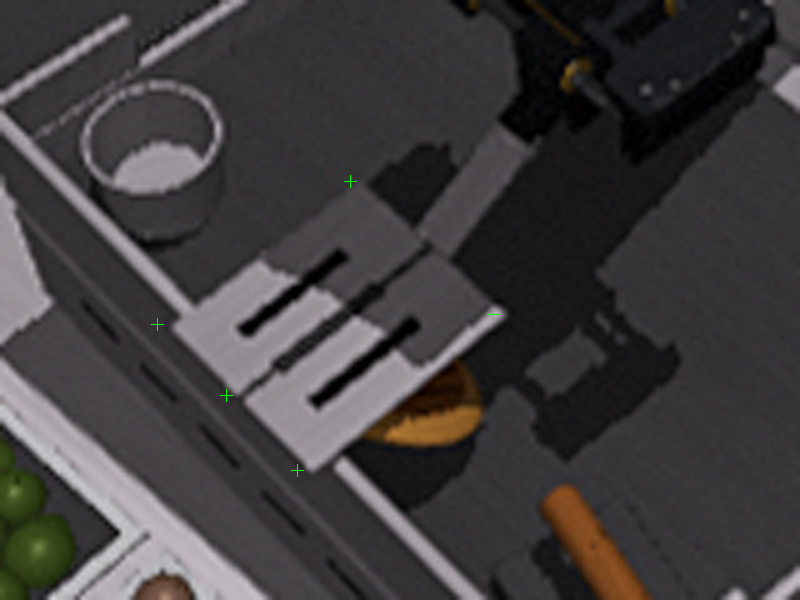

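play_rows(commands=[[3,0,3,0,1],[7,0,1,0,1],[8,0,0,0,1],[0,0,0,0,1]])

```text
clock: 21.12
ee_pos: [551.9, 25.8, 237.3]
tool_rot: [-3.121, -0.034, 3.05]
contact_force: [-0.4, 0.7, -2.2]
grip_width: 20.7
```

```bash
python3 -c "
from h import *
overlay('scene','pics/r17.png',0,(210,370,170,290),5);rep(.0)"
```

```text
t 21.18 tcp [552.2  25.7 237.3] rpy [-3.121 -0.034  3.05 ] F [ 0.6  0.4 -2.2] T [ 0.04  0.14 -0.03] w 21.1
front L,M,R (griddle) [[163.2, 55.4, 74.1], [162.5, 5.4, 74.2], [161.7, -44.6, 74.3]] back z [79.5 79.3] tcp g [[-33.7, 8.4, 117.3]] yaw rel griddle -0.9
```

View pics/r17.png

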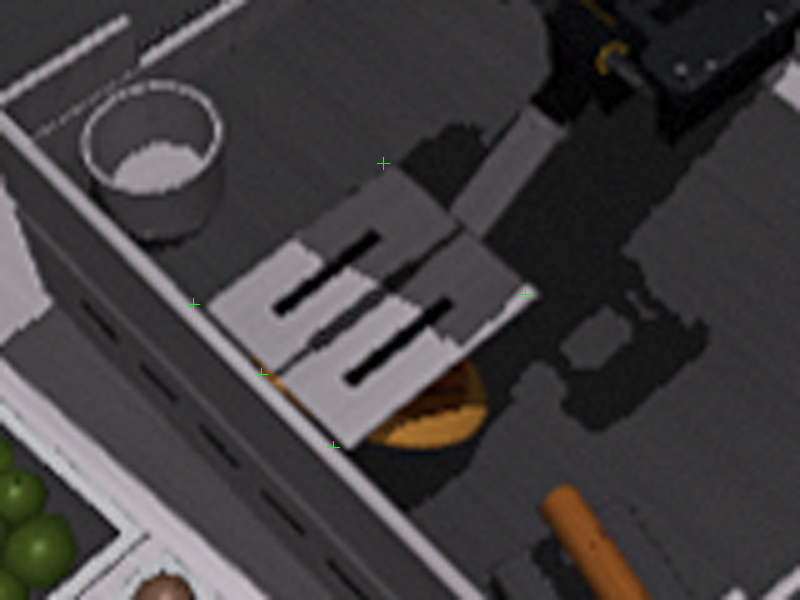

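play_rows(commands=[[4,0,4,0,1],[1,0,6,0,1],[0,0,6,0,1],[0,0,0,0,1]])

```text
clock: 21.68
ee_pos: [546.2, 25.9, 219.9]
tool_rot: [-3.12, -0.035, 3.05]
contact_force: [0.5, 0.5, -2.4]
grip_width: 20.5
```

```bash
python3 -c "
from h import *
overlay('scene','pics/r18.png',0,(210,370,170,290),5);rep(.0)"
```

```text
t 21.73 tcp [546.4  25.8 220.2] rpy [-3.12  -0.034  3.05 ] F [ 0.7  0.4 -2.4] T [ 0.03  0.15 -0.02] w 21.0
front L,M,R (griddle) [[157.4, 55.1, 57.0], [156.7, 5.1, 57.1], [155.9, -44.9, 57.2]] back z [62.4 62.2] tcp g [[-39.5, 8.1, 100.2]] yaw rel griddle -0.9
```

View pics/r18.png

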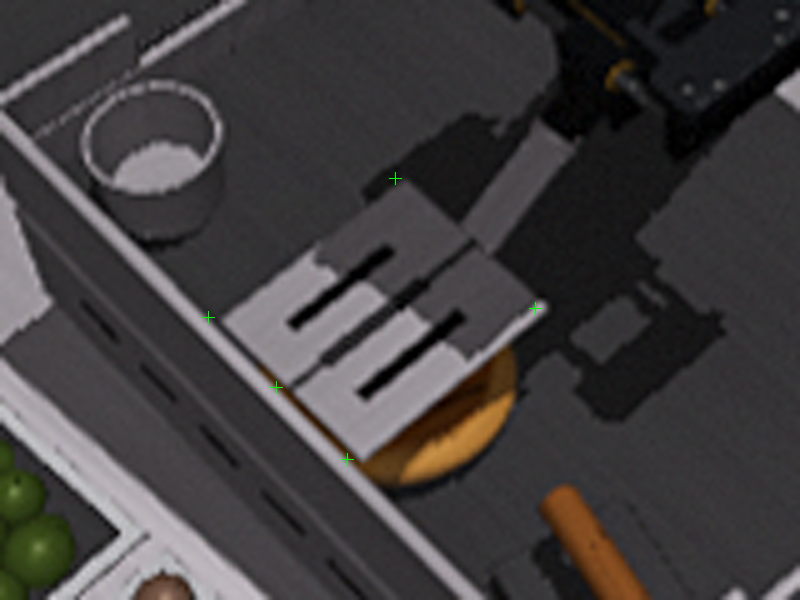

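Working: the base slides down with the toasted face up. I'll keep going.

play_rows(commands=[[0,0,7,0,1],[1,0,8,0,1],[1,0,8,0,1],[1,0,7,0,1],[0,0,0,0,1]])

```text
clock: 22.35
ee_pos: [541.9, 25.5, 187.8]
tool_rot: [-3.12, -0.035, 3.05]
contact_force: [1.4, -0.4, -3.0]
grip_width: 20.5
```

```bash
python3 -c "
from h import *
overlay('scene','pics/r19.png',0,(210,370,170,290),5);rep(.0)"
```

```text
t 22.4 tcp [542.2  25.5 188.3] rpy [-3.12  -0.034  3.05 ] F [ 0.3  1.  -1.7] T [ 0.06  0.16 -0.05] w 20.6
front L,M,R (griddle) [[153.3, 54.4, 25.1], [152.5, 4.4, 25.2], [151.8, -45.5, 25.3]] back z [30.5 30.2] tcp g [[-43.6, 7.5, 68.3]] yaw rel griddle -0.9
```

View pics/r19.png

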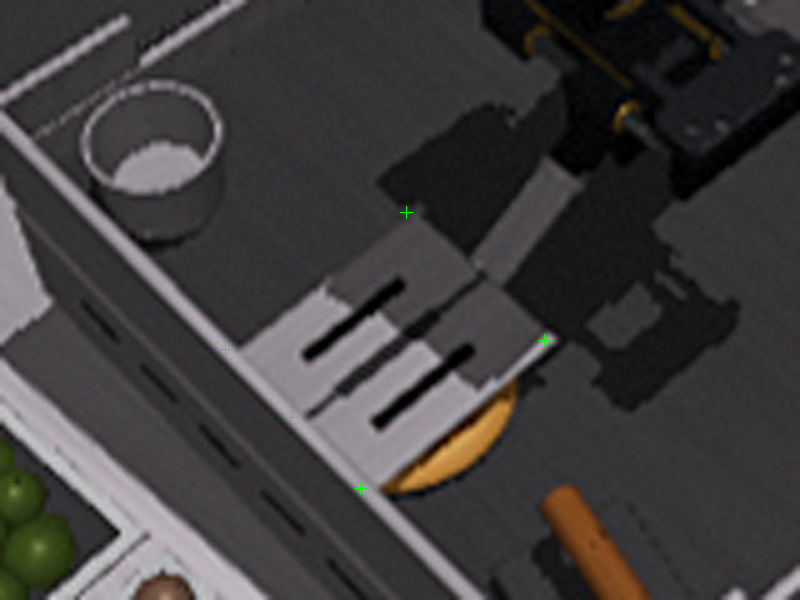

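play_rows(commands=[[0,0,5,0,1],[0,0,4,0,1],[0,0,0,0,1]])

```text
clock: 22.78
ee_pos: [542.2, 25.4, 179.1]
tool_rot: [-3.121, -0.033, 3.05]
contact_force: [-0.3, -0.5, -2.8]
grip_width: 20.4
```

```bash
python3 -c "
from h import *
rep(.0)"
```

```text
t 22.77 tcp [542.2  25.4 179.1] rpy [-3.121 -0.033  3.05 ] F [-0.3 -0.5 -2.8] T [0.02 0.13 0.06] w 20.4
front L,M,R (griddle) [[153.3, 54.3, 16.1], [152.6, 4.3, 16.2], [151.8, -45.7, 16.3]] back z [21.4 21.1] tcp g [[-43.6, 7.4, 59.1]] yaw rel griddle -0.9
```

play_rows(commands=[[0,0,-20,0,1],[5,0,-35,0,1],[30,0,-30,0,1],[50,0,-20,0,1],[20,0,0,0,1]])

```text
clock: 23.4
ee_pos: [439.6, 37.0, 290.9]
tool_rot: [-3.12, -0.033, 3.049]
contact_force: [-0.2, -0.2, -2.7]
grip_width: 20.4
```

```bash
python3 -c "
from h import *
crop('scene',210,370,170,290,5,'pics/s1.png');crop('top',220,400,90,240,4,'pics/s2.png');rep(.0)"
```

```text
t 23.5 tcp [439.4  36.9 290. ] rpy [-3.12  -0.035  3.049] F [ 0.2  0.8 -2.4] T [0.12 0.12 0.04] w 20.5
front L,M,R (griddle) [[50.0, 57.8, 126.6], [49.2, 7.8, 126.8], [48.4, -42.2, 126.9]] back z [132.2 131.8] tcp g [[-147.0, 11.0, 170.0]] yaw rel griddle -0.9
```

View pics/s1.png

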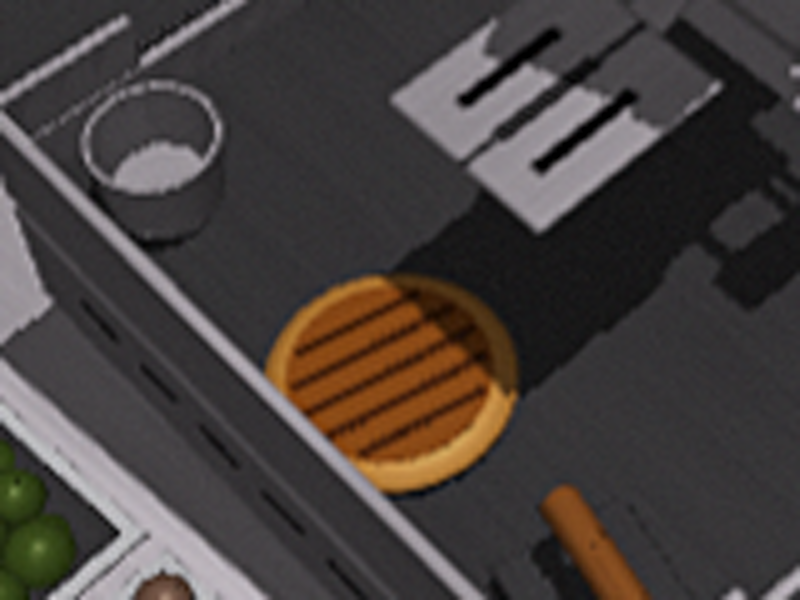

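View pics/s2.png

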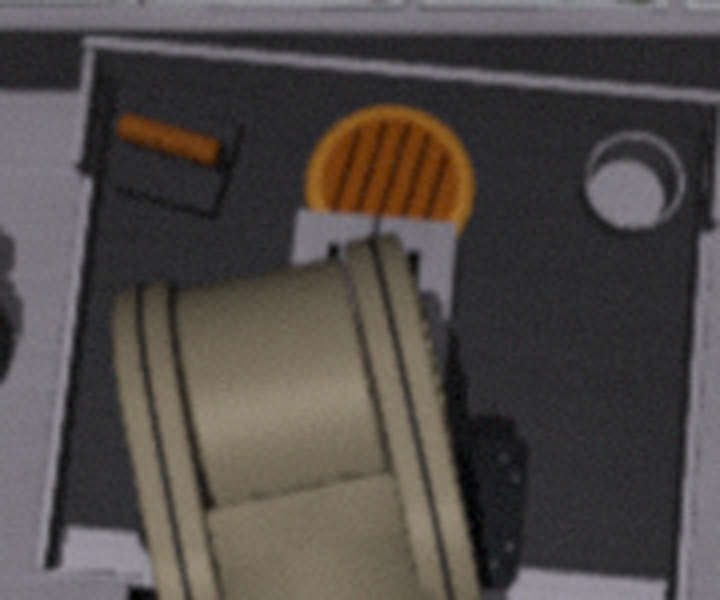

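play_rows(commands=[[0,-30,-10,0,1],[-4,-45,0,0,1],[-4,-50,0,0,1],[-4,-50,0,1,1],[-4,-50,0,1,1]])

```text
clock: 24.12
ee_pos: [437.0, -192.1, 304.6]
tool_rot: [-3.118, -0.032, 3.022]
contact_force: [0.5, -0.9, -3.0]
grip_width: 20.5
```

play_rows(commands=[[-4,-50,0,1,1],[-4,-50,0,0,1],[0,-45,0,0,1],[0,-20,0,0,1],[0,0,0,0,1]])

```text
clock: 24.75
ee_pos: [421.7, -368.2, 308.1]
tool_rot: [-3.111, -0.033, 2.997]
contact_force: [0.4, -0.7, -2.5]
grip_width: 20.7
```

```bash
python3 -c "
from h import *
rep(.0);plan((438,-357,220))"
```

```text
t 24.75 tcp [ 421.7 -368.2  308.1] rpy [-3.111 -0.033  2.997] F [ 0.4 -0.7 -2.5] T [0.19 0.1  0.04] w 20.7
front L,M,R (griddle) [[65.6, -358.2, 144.6], [62.2, -408.1, 145.2], [58.8, -458.0, 145.8]] back z [150.9 149.6] tcp g [[-133.6, -394.3, 188.1]] yaw rel griddle -3.9
t 24.75 tcp [ 421.7 -368.2  308.1] rpy [-3.111 -0.033  2.997] w 20.7 F [ 0.4 -0.7 -2.5]
-> (438, -357, 220) tool total [-17.4  16.1  87.1] n 2 each [-8.7  8.1 43.5]
```

play_rows(commands=[[-6,5,40,0,1],[-6,5,40,0,1],[-4,3,30,0,1],[-3,2,20,0,1],[0,0,0,0,1]])

```text
clock: 25.38
ee_pos: [441.7, -355.1, 172.9]
tool_rot: [-3.11, -0.033, 3.003]
contact_force: [-0.2, 0.2, -1.3]
grip_width: 20.5
```

```bash
python3 -c "
from h import *
i=capture('top');rep(0)
crop('top',220,400,90,240,4,'pics/t1.png',i);overlay('top','pics/t2.png',0,(390,530,130,280),4,i);overlay('scene','pics/t3.png',0,(150,350,60,220),4);rep(0)"
```

```text
t 25.43 tcp [ 442.1 -355.6  174. ] rpy [-3.11  -0.031  3.003] F [-0.2  0.2 -2.3] T [ 0.1   0.2  -0.02] w 20.5
front L,M,R (griddle) [[84.7, -343.0, 10.8], [81.6, -392.9, 11.4], [78.5, -442.8, 12.1]] back z [17.  15.7] tcp g [[-114.3, -380.2, 54.0]] yaw rel griddle -3.6
t 25.48 tcp [ 442.2 -356.3  174.9] rpy [-3.109 -0.03   3.002] F [ 0.6  0.1 -2.3] T [ 0.05  0.19 -0.02] w 20.6
front L,M,R (griddle) [[85.0, -343.8, 11.9], [81.9, -393.7, 12.6], [78.8, -443.6, 13.3]] back z [18.  16.6] tcp g [[-114.1, -380.8, 54.9]] yaw rel griddle -3.6
```

View pics/t1.png

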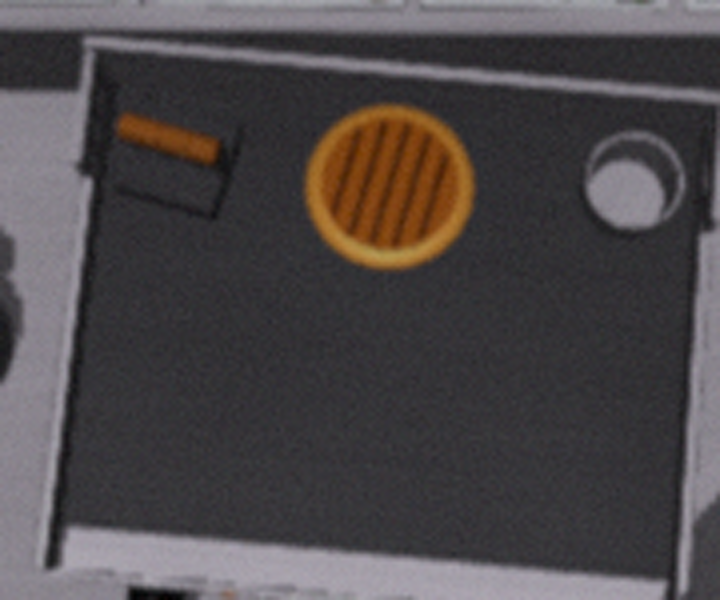

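View pics/t2.png

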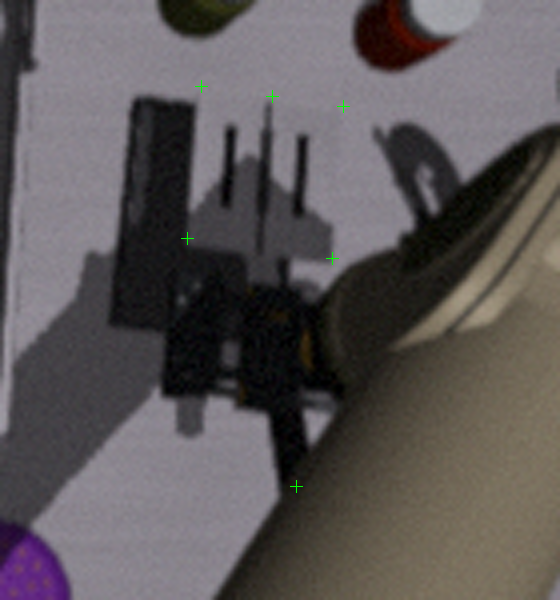

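View pics/t3.png

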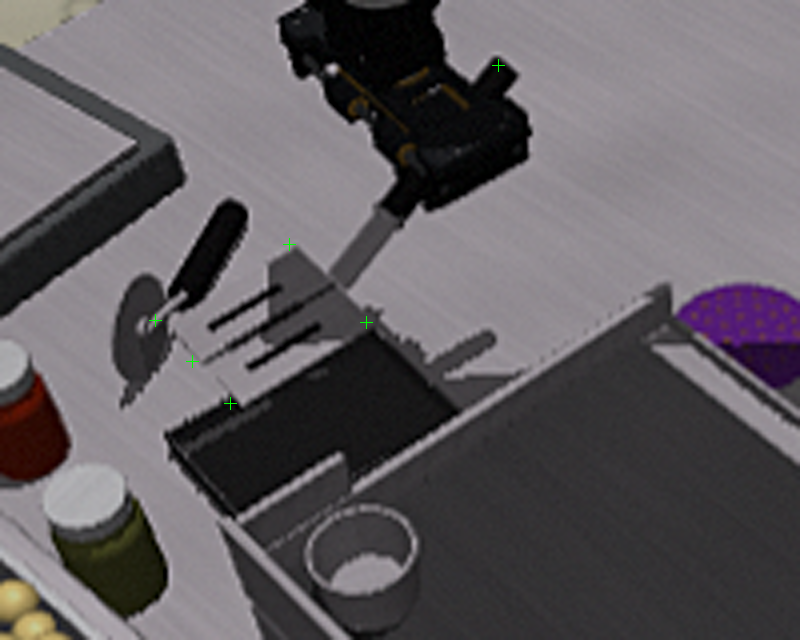

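```bash
python3 -c "
from h import *
plan((448,-358,62))"
```

```text
t 25.48 tcp [ 442.2 -356.3  174.9] rpy [-3.109 -0.03   3.002] w 20.6 F [ 0.6  0.1 -2.3]
-> (448, -358, 62) tool total [ -9.4   2.7 112.6] n 2 each [-4.7  1.4 56.3]
```

play_rows(commands=[[-3,1,35,1,1],[-3,1,35,0,1],[-3,1,30,0,1],[0,0,10,0,1],[0,0,0,0,1]])

```text
clock: 26.1
ee_pos: [453.1, -360.0, 69.3]
tool_rot: [-3.105, -0.018, 2.986]
contact_force: [-0.3, 0.3, -1.7]
grip_width: 20.7
```

```bash
python3 -c "
from h import *
plan((448,-358,62));i=capture('top');overlay('top','pics/u2.png',0,(390,530,130,280),4,i);overlay('scene','pics/u3.png',0,(150,350,60,220),4);rep(0)"
```

```text
t 26.1 tcp [ 453.1 -360.    69.3] rpy [-3.105 -0.018  2.986] w 20.7 F [-0.3  0.3 -1.7]
-> (448, -358, 62) tool total [5.2 1.5 7.4] n 1 each [5.2 1.5 7.4]
t 26.2 tcp [ 453.5 -360.3   70. ] rpy [-3.105 -0.017  2.986] F [ 0.2  0.5 -2.6] T [0.08 0.22 0.02] w 20.5
front L,M,R (griddle) [[97.7, -350.4, -90.5], [93.8, -400.2, -89.6], [89.8, -450.1, -88.7]] back z [-85.5 -87.2] tcp g [[-102.5, -384.0, -50.0]] yaw rel griddle -4.6
```

View pics/u2.png

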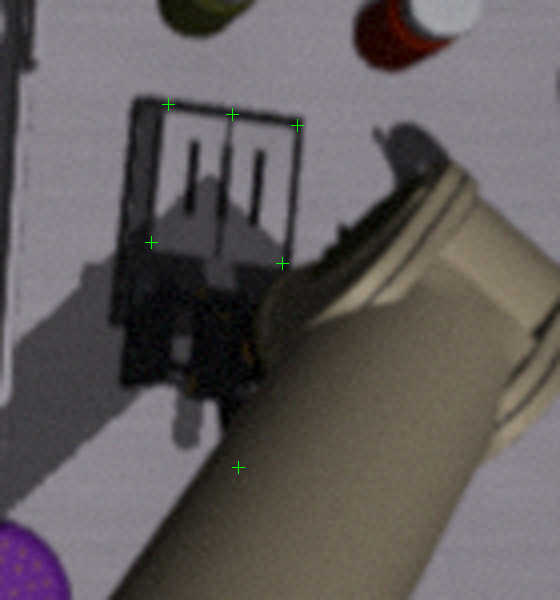

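View pics/u3.png

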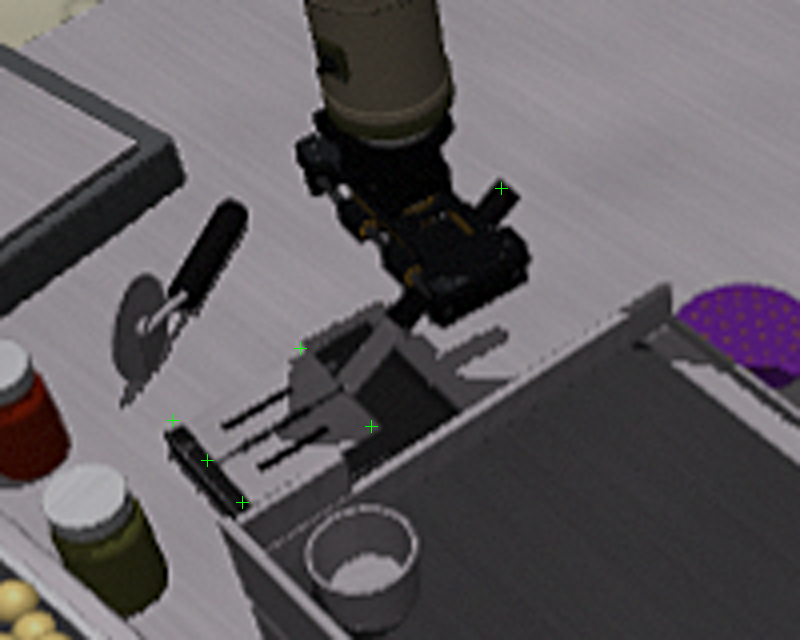

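play_rows(commands=[[11,4,8,0,1],[0,0,0,0,1]])

```text
clock: 26.45
ee_pos: [442.9, -355.0, 63.2]
tool_rot: [-3.105, -0.014, 2.986]
contact_force: [0.6, -0.2, -2.1]
grip_width: 20.9
```

```bash
python3 -c "
from h import *
plan((443,-355,62));i=capture('top');overlay('top','pics/v2.png',0,(420,480,140,210),10,i);rep(0)"
```

```text
t 26.45 tcp [ 442.9 -355.    63.2] rpy [-3.105 -0.014  2.986] w 20.9 F [ 0.6 -0.2 -2.1]
-> (443, -355, 62) tool total [-0.1  0.   1.2] n 1 each [-0.1  0.   1.2]
t 26.5 tcp [ 443.7 -355.4   63.7] rpy [-3.104 -0.013  2.986] F [ 0.1  0.  -2.2] T [0.08 0.11 0.04] w 20.7
front L,M,R (griddle) [[87.7, -346.3, -96.1], [83.8, -396.1, -95.2], [79.8, -445.9, -94.3]] back z [-91.4 -93.3] tcp g [[-112.6, -379.8, -56.3]] yaw rel griddle -4.6
```

View pics/v2.png

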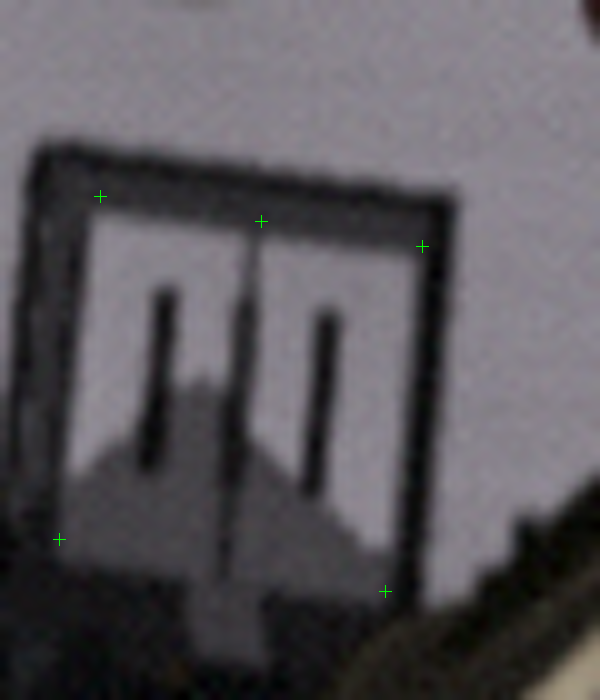

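play_rows(commands=[[1,3,9,0,1],[0,0,7,0,1],[0,0,0,0,1]])

```text
clock: 26.88
ee_pos: [443.3, -352.4, 46.7]
tool_rot: [-3.104, -0.012, 2.986]
contact_force: [-0.3, 0.5, -2.3]
grip_width: 20.7
```

play_rows(commands=[[0,0,4,0,1],[0,0,0,0,1]])

```text
clock: 27.12
ee_pos: [443.3, -352.8, 42.4]
tool_rot: [-3.104, -0.013, 2.986]
contact_force: [0.2, 0.5, -2.0]
grip_width: 20.7
```

play_rows(commands=[[0,0,3,0,1],[0,0,0,0,1]])

```text
clock: 27.38
ee_pos: [443.5, -353.2, 39.5]
tool_rot: [-3.104, -0.012, 2.986]
contact_force: [0.1, 0.2, -1.1]
grip_width: 20.9
```

```bash
python3 -c "
from h import *
rep(0);i=capture('top');overlay('top','pics/w2.png',0,(420,480,140,210),10,i);crop('scene',170,320,100,220,5,'pics/w3.png')"
```

```text
t 27.38 tcp [ 443.5 -353.2   39.5] rpy [-3.104 -0.012  2.986] F [ 0.1  0.2 -1.1] T [0.18 0.15 0.  ] w 20.9
front L,M,R (griddle) [[87.4, -344.1, -120.1], [83.4, -393.9, -119.2], [79.5, -443.7, -118.2]] back z [-115.5 -117.4] tcp g [[-113.0, -377.6, -80.5]] yaw rel griddle -4.5
```

View pics/w2.png

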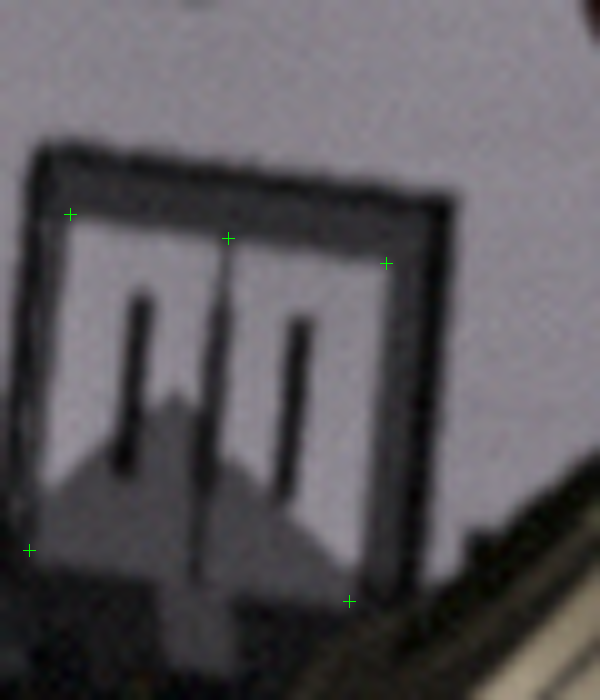

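View pics/w3.png

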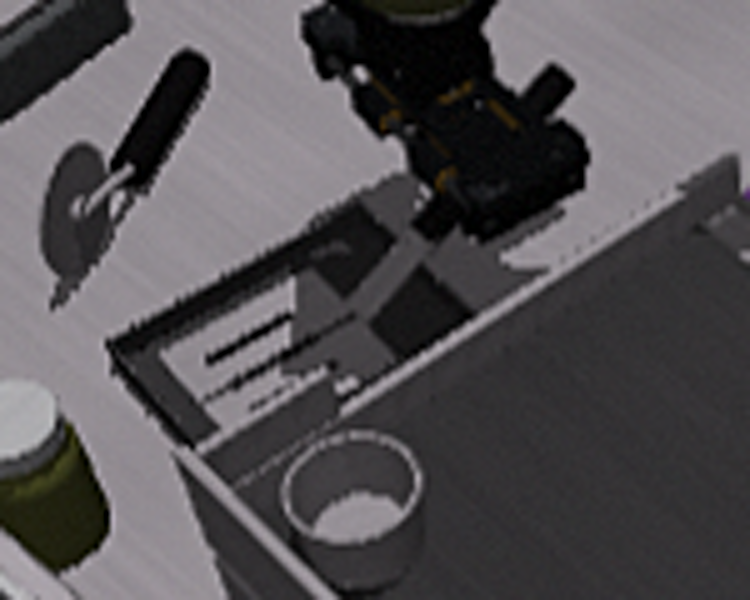

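play_rows(commands=[[0,-4,-1,0,1],[0,0,2,0,1],[0,0,2,0,1],[0,0,1,0,1]])

```text
clock: 27.98
ee_pos: [442.7, -358.1, 36.3]
tool_rot: [-3.104, -0.011, 2.986]
contact_force: [-2.8, 0.7, 3.8]
grip_width: 20.7
```

```bash
python3 -c "
from h import *
rep(0)"
```

```text
t 27.98 tcp [ 442.7 -358.1   36.3] rpy [-3.104 -0.011  2.986] F [-2.8  0.7  3.8] T [0.45 0.39 0.15] w 20.7
front L,M,R (griddle) [[86.9, -349.2, -123.3], [83.0, -399.0, -122.3], [79.0, -448.8, -121.4]] back z [-118.7 -120.6] tcp g [[-113.5, -382.6, -83.7]] yaw rel griddle -4.6
```

play_rows(commands=[[0,0,0,0,1],[0,0,0,0,1]], force=5)

```text
clock: 28.22
ee_pos: [442.8, -358.1, 36.3]
tool_rot: [-3.104, -0.011, 2.986]
contact_force: [-1.4, 0.9, 1.0]
grip_width: 22.1
```

play_rows(commands=[[0,0,0,0,0],[0,0,0,0,-1],[0,0,0,0,-1],[0,0,0,0,-1],[0,0,0,0,-1]])

```text
clock: 28.85
ee_pos: [443.6, -358.1, 36.5]
tool_rot: [-3.103, -0.01, 2.986]
contact_force: [0.6, 0.4, 0.5]
grip_width: 64.0
```

play_rows(commands=[[0,0,0,0,-1],[0,0,0,0,-1],[0,0,0,0,-1],[0,0,0,0,-1]])

```text
clock: 29.35
ee_pos: [443.6, -358.2, 36.5]
tool_rot: [-3.103, -0.01, 2.986]
contact_force: [-0.2, 0.1, 0.3]
grip_width: 86.6
```

```bash
python3 -c "
from h import *
rep(0);i=capture('top');crop('top',390,530,130,280,4,'pics/x2.png',i);crop('scene',170,320,100,220,5,'pics/x3.png')"
```

```text
t 29.35 tcp [ 443.6 -358.2   36.5] rpy [-3.103 -0.01   2.986] F [-0.2  0.1  0.3] T [ 0.1  -0.04  0.07] w 86.6
front L,M,R (griddle) [[88.0, -349.0, -122.8], [84.0, -398.9, -121.8], [80.1, -448.7, -120.8]] back z [-118.3 -120.3] tcp g [[-112.5, -382.6, -83.5]] yaw rel griddle -4.5
```

View pics/x3.png

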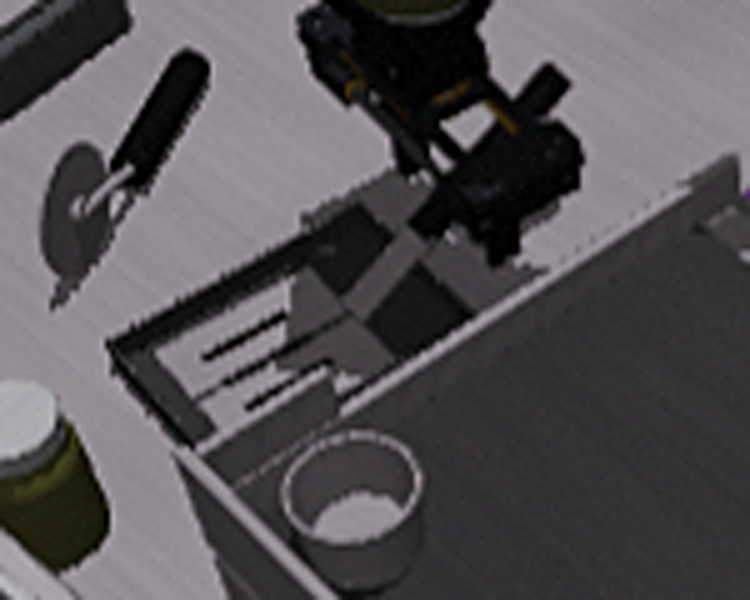

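Released. I'll retreat straight up, then clear the view.

play_rows(commands=[[0,0,-30,0,-1],[0,0,-50,0,-1],[0,0,-55,0,-1],[0,0,-55,0,-1],[0,0,-55,0,-1]])

```text
clock: 30.08
ee_pos: [445.5, -347.6, 284.4]
tool_rot: [-3.105, -0.018, 2.986]
contact_force: [1.9, -0.7, 0.2]
grip_width: 87.4
```

play_rows(commands=[[0,50,-20,0,-1],[0,55,0,0,-1],[0,55,0,0,-1],[0,20,0,0,-1],[0,0,0,0,-1]])

```text
clock: 30.7
ee_pos: [475.6, -165.9, 303.3]
tool_rot: [-3.104, -0.008, 2.984]
contact_force: [0.1, 0.3, 0.1]
grip_width: 87.2
```

```bash
python3 -c "
from h import *
i=capture('top');crop('top',220,480,80,260,3,'pics/y1.png',i);crop('top',405,530,130,265,4,'pics/y2.png',i);crop('scene',170,400,100,300,3,'pics/y3.png')"
```

```text
(no output)
```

View pics/y1.png

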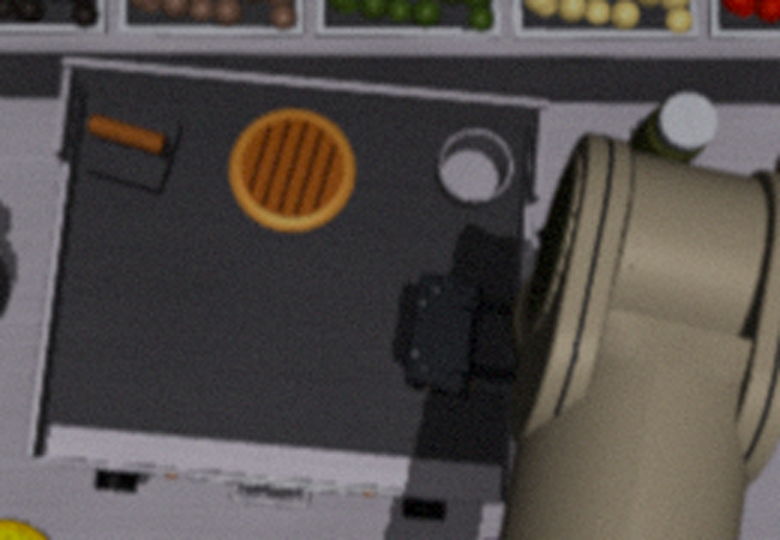

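View pics/y2.png

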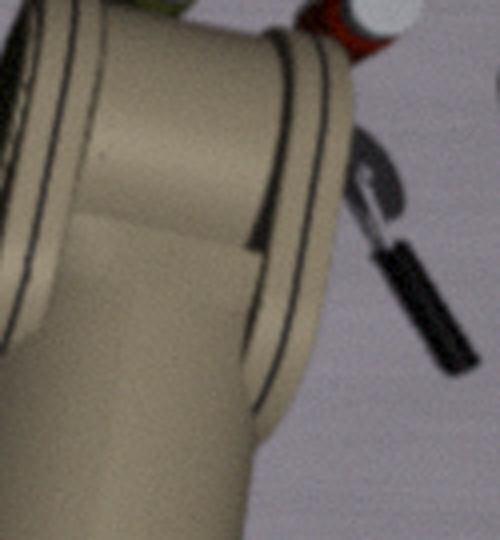

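View pics/y3.png

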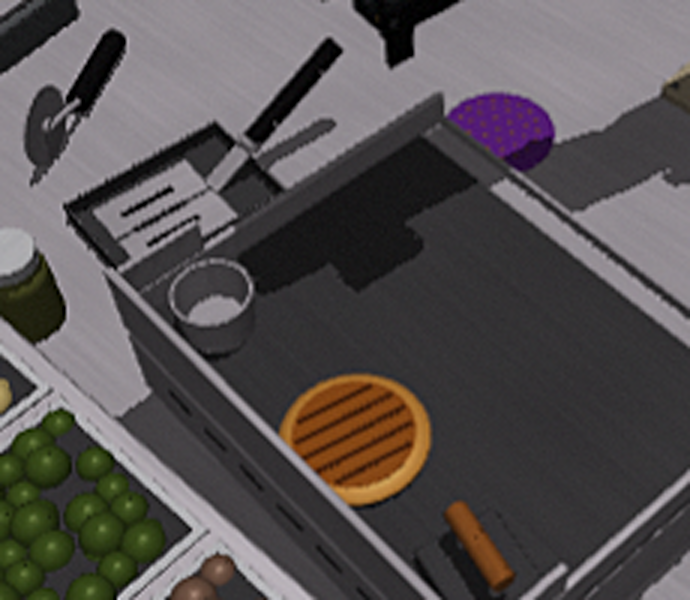

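play_rows(commands=[[0,55,0,0,-1],[0,55,0,0,-1],[0,50,0,0,-1],[0,20,0,0,-1],[0,0,0,0,-1]])

```text
clock: 31.42
ee_pos: [505.8, 3.8, 296.3]
tool_rot: [-3.101, -0.007, 2.964]
contact_force: [-0.1, -0.9, 0.2]
grip_width: 87.0
```

```bash
cat > chk.py <<'E'
from h import *
i=capture('top'); s=capture('scene')
a=np.linspace(0,2*np.pi,72)
def disc(n,img,gx,gy,z,r,box,k,fn):
    c=cv2.resize(img[box[2]:box[3],box[0]:box[1],::-1],None,fx=k,fy=k,interpolation=cv2.INTER_CUBIC)
    for R_,Z,col in((60,z+7,(0,255,0)),(52.5,z+14,(255,255,0))):
        P=np.array([g2w(gx+R_*np.cos(t),gy+R_*np.sin(t),Z) for t in a])
        for q in w2pix(n,P): cv2.circle(c,tuple(int(v) for v in (q-[box[0],box[2]])*k),1,col,-1)
    cv2.imwrite(fn,c)
import sys
gx,gy=float(sys.argv[1]),float(sys.argv[2])
disc('top',i,gx,gy,0,60,(280,350,100,170),7,'pics/z1.png')
disc('scene',s,gx,gy,0,60,(250,330,210,280),7,'pics/z2.png')
crop('top',405,530,130,265,4,'pics/z3.png',i); crop('scene',180,300,100,200,5,'pics/z4.png',s)
print(w2g(pix2w('top',[(220+293/3,80+170/3)],128)))
E
python3 chk.py 99 5
```

```text
[[99.66949776  6.00143395  8.        ]]
```

View pics/z1.png

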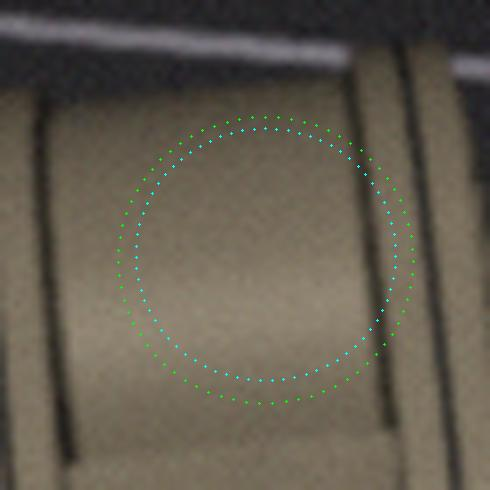

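View pics/z2.png

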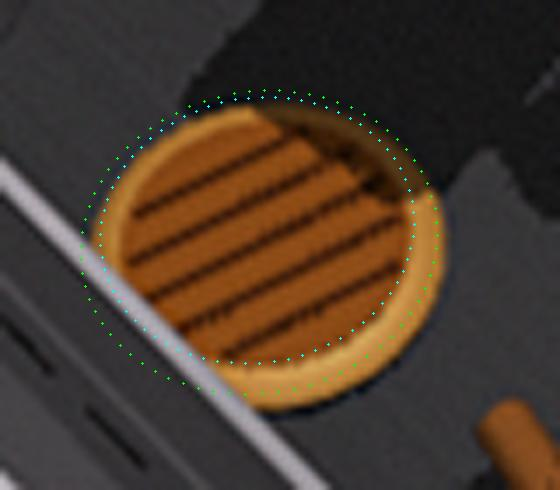

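View pics/z3.png

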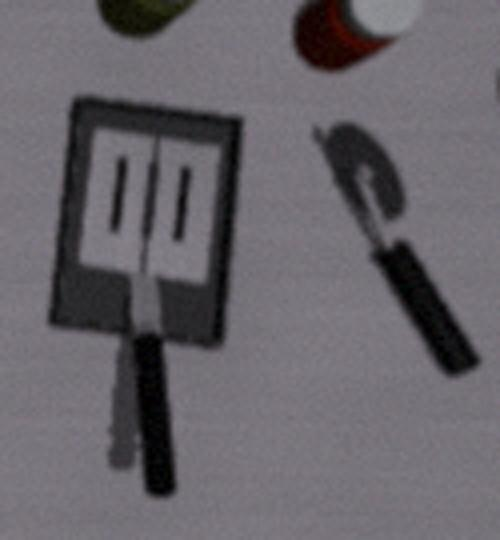

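View pics/z4.png

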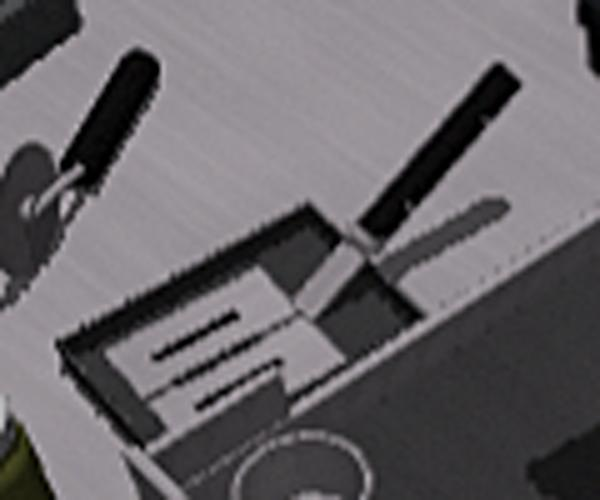

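```bash
python3 -c "
from h import *
print(w2pix('scene',[g2w(98.8,12.8,7),g2w(99.7,6,7),g2w(98.8,12.8,9),g2w(99.7,6,13)]))
a=np.linspace(0,2*np.pi,180)
for tilt in(0,3,6,10):
  t=np.radians(tilt)
  P=np.array([g2w(160-60-60*np.cos(t)*1*0+60*np.cos(t)*np.cos(u)-0,6+60*np.sin(u),7+60*np.sin(t)*(1+np.cos(u))) for u in a]); q=w2pix('scene',P); print(tilt,q.min(0),q.max(0),np.ptp(q,axis=0))
"
python3 - <<'E'
import cv2
a=cv2.imread('pics/scene0.png')
E
```

```text
[[289.26366627 245.91900146]
 [287.10540367 244.36755862]
 [289.19162584 245.47088025]
 [286.87948294 243.01556304]]
0 [261.48440303 223.4365829 ] [312.44682517 266.90444071] [50.96242214 43.46785781]
3 [261.18701729 223.21735456] [312.41282681 265.74569837] [51.22580952 42.52834381]
6 [260.93162783 223.00946085] [312.33992503 264.56707407] [51.40829719 41.55761322]
10 [260.65862408 222.74384661] [312.18241901 262.96869643] [51.52379494 40.22484982]
```

play_rows(commands=[[40,30,-20,0,-1],[30,55,-10,0,-1],[10,55,0,0,-1],[0,55,0,0,-1],[0,20,0,0,-1]])

```text
clock: 32.15
ee_pos: [469.5, 222.1, 321.0]
tool_rot: [-3.103, -0.003, 2.94]
contact_force: [-0.3, -2.1, 0.3]
grip_width: 86.8
```

```bash
python3 chk.py 99.5 6; python3 -c "
from h import *
print(read_state()['ee_pos'],read_state()['contact_force'])"
```

```text
[[99.66949776  6.00143395  8.        ]]
[469.70441711 220.9681654  320.99324632] [-0.65106676 -1.28433066 -0.15089032]
```

View pics/z1.png

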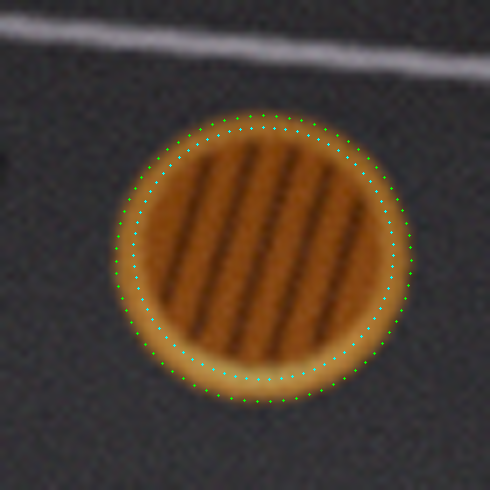

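View pics/z2.png

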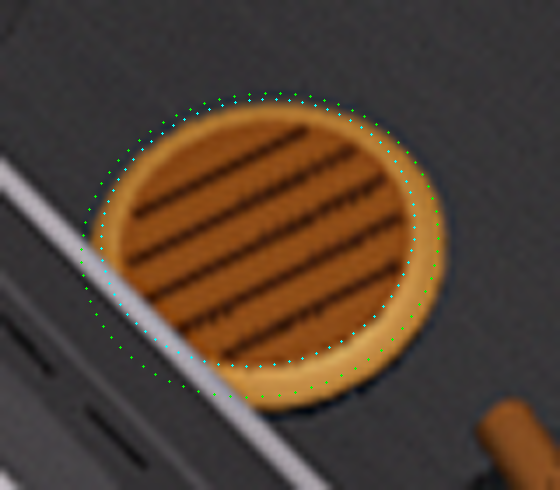

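play_rows(commands=[[0,0,0,0,-1],[0,0,0,0,-1],[0,0,0,0,-1],[0,0,0,0,-1]])

```text
clock: 32.75
ee_pos: [471.2, 214.6, 322.1]
tool_rot: [-3.103, -0.002, 2.931]
contact_force: [0.1, 0.2, -0.2]
grip_width: 87.0
```

```bash
python3 -c "
from plant import *
print(read_state()['contact_force']);print(sign_off())"
```

```text
[ 0.14262059  0.2389314  -0.24094659]
the job is handed in; nothing more can be done
None
```

The base is turned over on the plate and the turner is back in its tray. I handed the job in at 32.8 s, and `sign_off` gave no verdict.

**How it was done:** I pushed the base against the rear guard with the turner, ran the blade under it and levered it upright. I then tipped it over the guard's top edge, and drew and pressed it down until it lay on the plate. After that I set the turner down in its tray, released it and moved the arm clear.

**Last checks:**
- **Base:** it lies with its striped, toasted face up at about x = 99.7 mm, y = 6 mm from the plate's centre. The x limit is 107 mm, and the base is against the guard. Its outline in both cameras fits a flat disc, and its shift in the scene picture since before the turn is what a flat disc gives.
- **Turner:** it looks flat in the tray, blade inside the walls and neck over the near rim. I judged this from the pictures, not from a fitted pose.
- **Press and cup:** they look unmoved in the pictures.
- **Arm:** the contact force was near zero at hand-in.

**What disagreed:**
- The scene camera's projections sat about 2 to 4 pixels off throughout.
- My first pressing attempt on the leaning base made it steeper again, so I hooked its top rim instead.
- The turner's pitch slipped slightly in the grip.

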